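# Pack the gel caster with filler plates and hold the press shut

### The arm

A 6-joint arm with a two-finger parallel gripper is mounted at the origin on a cart in front of the work surface, level with it; the furniture and walls round the work are solid. World frame = base frame: x ahead of the robot, y to its left, z up, the work surface at z = 0. Lengths are in m, angles in rad, forces in N, time in s.
With the tool pointing down it reaches from about 0.35 to 0.775 m from the base axis. Payload 7.3 kg.
Tool frame: the origin (TCP) lies at the very end of the fingers, on their centre line; the grasp point (between the pads) lies 19 mm behind it; x points along the fingers, y is the direction in which the jaws open and shut, and the axes are right-handed (so a half turn about x gives the same grasp; the last joint's range is limited). The gripper opens to 92 mm and grips with 3 to 60 N. Pads are 19 mm wide; open, the fingers measure 130 mm over their backs; the gripper's body (75 mm by 190 mm) begins 47 mm behind the grasp point.
Start: joints at [1.164, 0.342, 1.524, -0, 1.275, -0.146], TCP at [0.135, 0.507, 0.227] pointing down, gripper open.
Joint ranges: [-2.53, 2.53], [-0.77, 2.02], [0.04, 2.7], [-1, 4.14], [0.28, 2.66], [-3.11, 3.11]. Speed limits (rad/s): [2.57, 2.57, 3.14, 3.14, 3.14, 3.14].

### API

Orientations are given as [roll, pitch, yaw] about the fixed x, y, z axes, in that order (R = Rz(yaw) Ry(pitch) Rx(roll)).
In Python, from cell import robot gives the robot as it stands.
- The arm moves only by the tool play_rows, never from a script. Its argument "moves" is a list that holds one entry, the list of rows, each a list of 5 numbers: the shift along the tool's x, y, z in m, then the turn about the tool's x in degrees, then the opening, from -1 (shut) to 1 (fully open), so that 0 is half open. A call has exactly 10 rows; each row shifts and turns the pose as measured when the row begins, along the tool's axes as they then stand; what a row does not reach is not made up. A row lasts 1/10 s, in which the tool goes at most 50 mm and 8.59 degrees, less where a joint would pass 70% of its speed; a pose out of reach is approached as far as the arm can. A call with a gripper value outside its range is refused whole. The fingers move at their own pace and stop on an object; "grip_force" is the grip in N (left out, the last holds). Time passes only in rows, so rows that do not move let the fingers close, or fill a call up. It gives the time, the measured TCP pose, the force and the opening at its end, in the units of the state.
- robot.observe(): the state, without advancing time (a new reading comes with each control period).
- robot.read_camera(name): name is "scene" or "top" or "wrist"; returns the picture (420x560x3 uint8, red, green, blue); there is no depth.
- robot.get_calibration(name): a dict with "mtx" (3x3 intrinsics, pixels), "k1" (the pictures are not rectified: a ray, as slopes to the right and down, at radius r is drawn at 1 + k1 r^2 times it, then the intrinsics apply), "view" (4x4, takes a point from world to camera coordinates). Camera axes: x right, y up, looking along -z (the intrinsics and any distortion apply to the point x, -y, -z); pixel columns grow to the right and rows downward; lengths in m; the calibration is good to about 2 mm. A picture is of the moment at which its call begins: read the wrist's pose just before it. get_calibration takes no time and is no camera call; for the wrist camera it gives the pose at the moment of the call.
- robot.hand_in(): hands the job in, once; it reports no verdict.
Trained networks look in the newest picture that a camera, given by its name, has taken for a name from the list of things; names that differ only in an ending like _2 or _b are one class to them, and where a whole thing is asked for, a point or a joint stands for the part that bears it (a point fixed in the world has none). Each returns a list of dicts, best first, with "score" (0 to 1); they miss things now and then, are a little off and sometimes report something else, mostly with a low value. They report only what shows in the picture. A call takes as long as a camera call. They do not tell look-alikes from the thing itself.
- robot.spot_in(camera, label): "point" ([column, row] in pixels, amid what is visible of it).
The state is a dict: "time": time; "qpos": joint angles; "qvel": joint speeds; "joint_efforts": joint torques, N m; "tool_pos": TCP position; "tool_rot": TCP orientation; "contact_force": force on the tool from outside, world axes, zero at the start; "torque": the same for the moment, N m; "opening": finger opening in m.
Only numpy, scipy, OpenCV 4.12 (cv2) and the standard library are available. Lean on these libraries where they do the work, as an engineer would, in place of code of your own. Each camera call takes 0.05 s, during which the arm holds its last target.

### The job

Lift the loose cover off the gel caster and lay it flat on the worktop, right way up. Then take filler plates from the rack and stand them, upright and fully down, in the gap between the glass cassettes and the press plate, until pushing the press handle makes the press plate bear on the pack and squeeze it against the cassettes; spare plates stay in the rack, and the things standing around are left alone. Finish while still holding the press handle pushed in, firmly but gently as with a thumb, because the press springs back when let go.

Things in the scene. Friction and masses are not known exactly. Their poses are not given: they have to be found in the camera images.
- caster: Gel caster, fixed: open trough on a grey base 134 x 96 mm; walls to 66 mm, floor 8 mm above the worktop. Clear side walls (inside y -37.5 to 37.5 mm); grey front block (x -58 to -48 mm) and backing block (x 34 to 60 mm). Origin: on the worktop under the trough's middle; x runs along the trough from the press to the cassettes, z up. The press handle stands outside, at x -91 mm.
- cassettes: Pack of glass gel cassettes, fixed in the rear of the trough, 66 mm wide, top 58 mm above the worktop. Origin: middle of the lower edge of its front face, on the trough floor; axes as the caster's, the glass lies on the +x side. Its face stands differently far forward each time: the gap between it and the drawn-back press plate is 30 to 50 mm (two or three plates).
- press (a joint): Travel of the press in m: 0 drawn back, grows to 0.018 (end stop) as it is pushed along the caster's +x toward the cassettes. A weak spring pulls it back: 1.5 N at 0, 3.3 N at the end stop, friction 0.3 N. If it runs to the end stop it has not met the pack, and another plate is needed.
- press_face (a point): Middle of the face of the aluminium press plate (70 wide, 48 mm high, lower edge 10 mm and top 58 mm above the worktop) that looks to the cassettes; axes as the caster's.
- press_handle (a point): Grip point on the press's black upright handle, outside the front block: 10 mm thick along the caster's x, 30 mm wide along its y, from 41 to 107 mm above the worktop; the point lies in its middle, 90 mm above the worktop. It moves with the press plate; with the press drawn back, 28 mm lie free between handle and front block.
- cover: Loose white cover, a flat plate 124 (x) x 94 (y) x 5 mm that lies on the trough's walls, with two low strips below (5 mm) and a round black knob on top. Origin: middle of its underside (foot of the strips), z up. The knob stands on the middle: 28 mm in diameter from 23 to 42 mm above the origin, on a stem 18 mm thick. 0.11 kg.
- rack: Grey rack, fixed, 92 (x) x 86 (y) mm, for three filler plates that stand in it side by side in bays 26 mm apart along its x; floor 8 mm and posts 33 mm above the worktop. Origin: on the worktop under its middle. The worktop to its right (world -y), in front of the caster, is free.
- plate_left: White filler plate, standing: 12 mm thick (x), 72 wide (y), shoulder 62 mm above its foot; on it a grip tab 12 mm thick, 16 wide, to 98 mm, here 26 mm to its +y side. Origin: middle of its foot; z up. 0.08 kg. The three plates' tabs stand at different places across, so each can be gripped across its 12 mm in the pack when all face the same way: x, y along the caster's x, y.
- tab_left (a point): Grip point in the tab of plate_left, 85 mm above its foot; axes as the plate's.
- plate_middle: White filler plate, as plate_left, but with the tab in the middle (y = 0).
- tab_middle (a point): Grip point in the tab of plate_middle, 85 mm above its foot; axes as the plate's.
- plate_right: White filler plate, as plate_left, but with the tab 26 mm to its -y side.
- tab_right (a point): Grip point in the tab of plate_right, 85 mm above its foot; axes as the plate's.
- marker: Bystander, leave alone: blue-and-white marker, 14 x 128 x 14 mm, lying to the left of the rack; origin at the middle of its underside, length along its y.
- timer: Bystander, leave alone: small white bench timer, 66 x 66 x 17 mm, in front of the centrifuge; origin at the middle of its underside.
- petri_2: Bystander, leave alone: petri dish, 90 mm in diameter, 16 mm high, left; origin at the middle of its underside.
- marker_red: Bystander, leave alone: red-and-white marker, 14 x 128 x 14 mm, left; origin at the middle of its underside.
- tube_2: Bystander, leave alone: green-capped standing tube, 34 mm in diameter, 114 mm high, left; origin at the middle of its foot.
Things that resemble listed ones, but are neither listed nor needed, are in the scene too. What is shaped like the plate_middle but turquoise is not meant.

How it is judged:
By the outcome, as a careful person would: the job done as asked, in the order asked, and still so for the second after the job is handed in, while the arm keeps its last pose, push and grip.
It also fails if it takes over 72 s, if anything falls off the work surface, if the arm or the gripper's body presses on something with over 40 N, if the wrist force passes 120 N, or if a joint passes its speed limit or range.

## Working session

There is one attempt and no reset: what is moved stays moved. The work goes in short steps, Python scripts to look and compute and a tool call to move; the robot and the scene stay as the last step left them, time stands still between calls to the robot, and variables do not carry over. Pictures are saved under pics/ and viewed, and the job is handed in when it is done.

Besides the shell and the picture viewer there is one more tool, called after "Request:" by a JSON object that holds its "op" and its "data". play_rows: Moves the arm, as the interface text tells. Its arguments: {"type":"object","properties":{"moves":{"type":"array"},"grip_force":{"type":"number"}},"required":["moves"]}

```bash
ls; mkdir -p pics; python3 - <<'E'
from cell import robot
import cv2
o=robot.observe()
for k,v in o.items(): print(k,v)
for c in ("scene","top","wrist"):
    im=robot.read_camera(c); cv2.imwrite(f"pics/{c}0.png",im[:,:,::-1])
    d=robot.get_calibration(c); print(c,d)
E
```

```text
pics
time 0.0
qpos [ 1.16401801e+00  3.42702130e-01  1.52500869e+00 -2.18574090e-05
  1.27542790e+00 -1.46000271e-01]
qvel [-7.18097519e-05  6.15778460e-04 -1.15164715e-04  1.61762517e-03
  1.27678813e-03 -2.42229314e-04]
joint_efforts [ 5.28597193e-04 -4.31254184e+01 -2.44214594e+01  7.18453154e-02
  5.60741080e-02 -1.41534629e-04]
tool_pos [0.1351816  0.50686933 0.22605857]
tool_rot [-1.7032786   1.56925012 -1.96405027]
contact_force [ 0.58356933 -0.2368817   0.5517706 ]
torque [0.01075951 0.03305143 0.00015842]
opening 0.09201823204271789
scene {'mtx': array([[380.36168991,   0.        , 273.95594318],
       [  0.        , 380.36168991, 208.75740256],
       [  0.        ,   0.        ,   1.        ]]), 'k1': -0.009006471225992057, 'view': array([[ 9.69889163e-01,  2.42679107e-01,  2.05392752e-02,
        -5.21430389e-01],
       [-1.76361085e-01,  6.41668621e-01,  7.46430271e-01,
         2.37469306e-06],
       [ 1.67963623e-01, -7.27576960e-01,  6.65146592e-01,
        -1.08293705e+00],
       [ 0.00000000e+00,  0.00000000e+00,  0.00000000e+00,
         1.00000000e+00]])}
top 
[... 386 characters left out ...]
9e-01,  2.81911429e-03,  9.81424011e-01,
        -1.20153957e+00],
       [ 0.00000000e+00,  0.00000000e+00,  0.00000000e+00,
         1.00000000e+00]])}
wrist {'mtx': array([[292.20597994,   0.        , 281.93971309],
       [  0.        , 292.20597994, 208.73951689],
       [  0.        ,   0.        ,   1.        ]]), 'k1': 0.019403882256817228, 'view': array([[ 2.58239058e-01,  9.66080588e-01, -9.41248170e-04,
        -5.24911827e-01],
       [-9.27810144e-01,  2.47737395e-01, -2.78916690e-01,
         3.42433849e-02],
       [-2.69222817e-01,  7.29004830e-02,  9.60314841e-01,
        -3.89925465e-01],
       [ 0.00000000e+00,  0.00000000e+00,  0.00000000e+00,
         1.00000000e+00]])}
```

View pics/scene0.png

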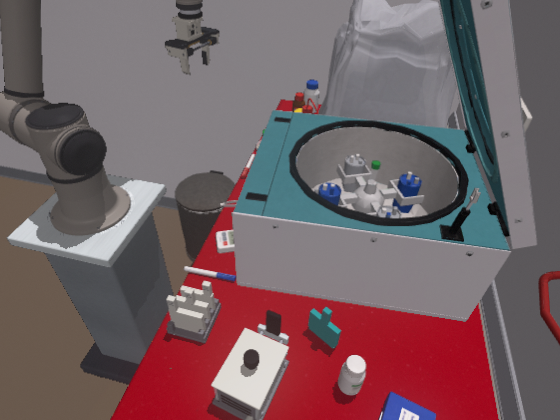

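View pics/top0.png

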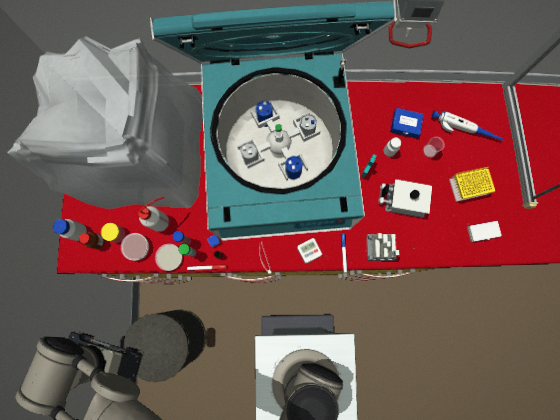

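View pics/wrist0.png

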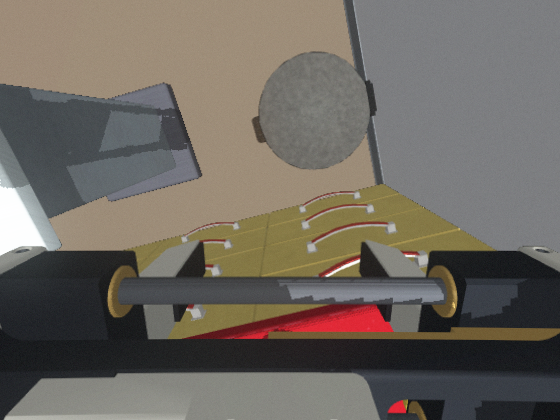

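```bash
cat > h.py <<'E'
import numpy as np, cv2
from cell import robot
from scipy.spatial.transform import Rotation as Rn
def cal(c):
    d=robot.get_calibration(c); return d['mtx'],d['k1'],d['view']
def ray(cl,p):
    K,k1,V=cl
    u=(p[0]-K[0,2])/K[0,0]; v=(p[1]-K[1,2])/K[1,1]
    rd=np.hypot(u,v); r=rd
    for _ in range(20): r=rd/(1+k1*r*r)
    s=r/rd if rd>0 else 1
    d=np.array([u*s,-v*s,-1.]); R=V[:3,:3]; t=V[:3,3]
    return -R.T@t, R.T@d
def onz(cl,p,z):
    o,d=ray(cl,p); return o+d*(z-o[2])/d[2]
def proj(cl,P):
    K,k1,V=cl; q=V[:3,:3]@np.asarray(P,float)+V[:3,3]
    u,v=q[0]/-q[2],-q[1]/-q[2]; f=1+k1*(u*u+v*v)
    return np.array([K[0,0]*u*f+K[0,2],K[1,1]*v*f+K[1,2]])
def tri(obs):
    A=np.zeros((3,3));b=np.zeros(3)
    for cl,p in obs:
        o,d=ray(cl,p); d=d/np.linalg.norm(d); M=np.eye(3)-np.outer(d,d); A+=M;b+=M@o
    return np.linalg.solve(A,b)
def shot(c,name,crop=None,s=1):
    im=robot.read_camera(c)[:,:,::-1]
    if crop: x0,y0,x1,y1=crop; im=im[y0:y1,x0:x1]
    if s!=1: im=cv2.resize(im,None,fx=s,fy=s,interpolation=cv2.INTER_CUBIC)
    cv2.imwrite('pics/'+name,im)
def st():
    o=robot.observe(); print('t',round(o['time'],2),'pos',np.round(o['tool_pos'],4),'F',np.round(o['contact_force'],1),'open',round(o['opening'],4))
    R=Rn.from_euler('xyz',o['tool_rot']).as_matrix(); print('R cols x',np.round(R[:,0],3),'y',np.round(R[:,1],3),'z',np.round(R[:,2],3), 'q',np.round(o['qpos'],2))
    return o,R
def tool(target):
    o,R=st(); d=R.T@(np.asarray(target)-o['tool_pos']); print('tool shift',np.round(d,4)); return d
E
python3 - <<'E'
from h import *
for c in ("scene","top"):
    robot.read_camera(c)
    cl=cal(c)
    for l,z in (("caster",.066),("cover",.1),("press_handle",.09),("rack",.03),("tab_left",.093),("tab_middle",.093),("tab_right",.093),("plate_middle",.05),("press_face",.05)):
        r=robot.spot_in(c,l)
        print(c,l,[(np.round(a['point'],1).tolist(),round(a['score'],2),np.round(onz(cl,a['point'],z),3).tolist()) for a in r[:3]])
st()
shot('top','topc.png',(340,140,460,280),5)
shot('scene','scc.png',(140,260,360,420),3.6)
E
```

```text
scene caster []
scene cover [([247.5, 368.0], 0.89, [0.584, -0.377, 0.1])]
scene press_handle [([274.0, 329.3], 0.69, [0.608, -0.289, 0.09])]
scene rack [([200.6, 332.0], 0.72, [0.458, -0.298, 0.03]), ([203.5, 291.2], 0.17, [0.426, -0.203, 0.03])]
scene tab_left [([203.9, 292.6], 0.73, [0.452, -0.247, 0.093])]
scene tab_middle [([190.8, 307.4], 0.89, [0.44, -0.286, 0.093]), ([324.7, 326.6], 0.7, [0.699, -0.261, 0.093])]
scene tab_right [([184.3, 318.2], 0.69, [0.438, -0.311, 0.093])]
scene plate_middle [([323.8, 328.1], 0.96, [0.699, -0.238, 0.05]), ([189.7, 301.9], 0.91, [0.416, -0.249, 0.05])]
scene press_face [([272.1, 329.1], 0.85, [0.599, -0.266, 0.05])]
top caster [([390.9, 200.2], 0.6, [0.571, -0.288, 0.066])]
top cover [([412.0, 197.0], 0.68, [0.573, -0.347, 0.1]), ([390.9, 245.3], 0.31, [0.421, -0.269, 0.1])]
top press_handle [([391.1, 247.7], 0.32, [0.415, -0.272, 0.09])]
top rack [([372.9, 256.2], 0.67, [0.395, -0.227, 0.03]), ([207.1, 268.0], 0.62, [0.366, 0.308, 0.03]), ([184.9, 249.3], 0.56, [0.428, 0.381, 0.03])]
top tab_left [([375.4, 244.9], 0.74, [0.425, -0.222, 0.093])]
top tab_middle [([381.7, 246.3], 0.68, [0.42, -0.242, 0.093]), ([369.6, 163.6], 0.61, [0.687, -0.22, 0.093]), ([392.3, 247.6], 0.22, [0.415, -0.275, 0.093])]
top tab_right []
top plate_middle [([367.9, 162.4], 0.67, [0.705, -0.225, 0.05]), ([385.2, 249.7], 0.49, [0.413, -0.263, 0.05])]
top press_face [([381.9, 192.9], 0.71, [0.6, -0.265, 0.05])]
t 1.15 pos [0.1354 0.5073 0.2267] F [-0.2  0.4  0.7] open 0.0918
R cols x [ 0.  0. -1.] y [0.258 0.966 0.   ] z [ 0.966 -0.258  0.   ] q [ 1.16  0.34  1.52 -0.    1.28 -0.15]
```

View pics/topc.png

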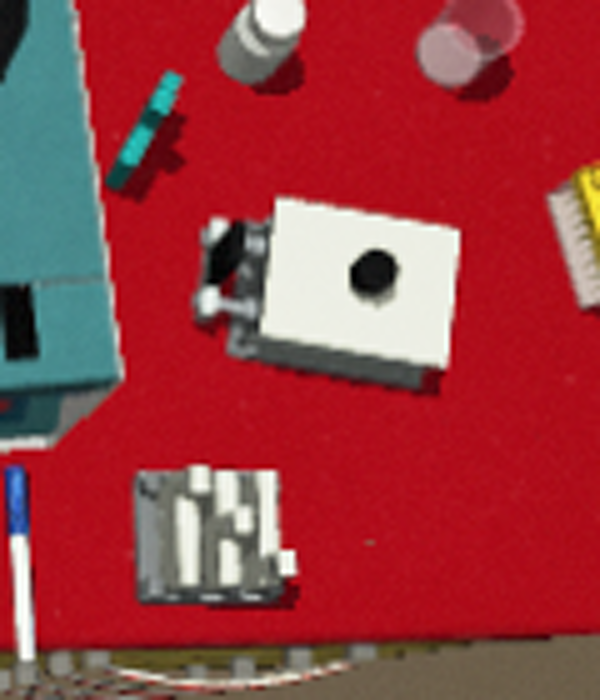

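View pics/scc.png

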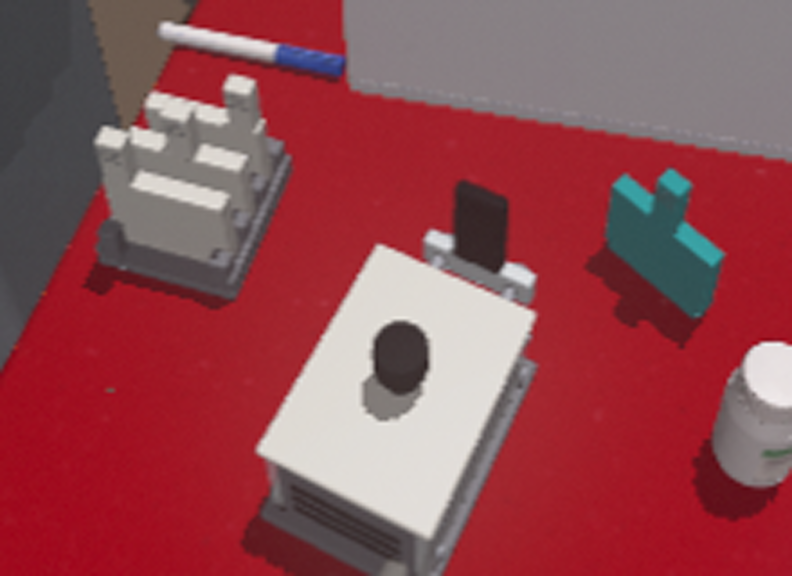

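```bash
python3 - <<'E'
from h import *
T=cal('top');S=cal('scene')
tc=lambda x,y:(340+x/5-.4,140+y/5-.4); sc=lambda x,y:(140+x/3.6-.36,260+y/3.6-.36)
def show(n,a,b):
    P=tri([(T,tc(*a)),(S,sc(*b))]); print(n,np.round(P,4),'res',np.round(proj(T,P)-tc(*a),1),np.round(proj(S,P)-sc(*b),1)); return P
show('knobtop',(374,272-4),(400,335))
show('knobmid',(374,272),(400,357))
A=show('cov TL',(275,198),(536,315))
B=show('cov TR',(460,230),(440,530))
C=show('cov BL',(262,335),(379,245))
D=show('cov BR',(447,370),(260,450))
print(np.degrees(np.arctan2(*(B-A)[[1,0]])),np.degrees(np.arctan2(*(D-C)[[1,0]])),np.linalg.norm(B-A),np.linalg.norm(A-C),(A+B+C+D)/4)
show('tabL',(200,470),(239,82))
show('tabM',(243,510),(179,110))
show('tabR',(288,554),(111,135))
show('handle top',(230,240),(480,190))
print('rack base',[np.round(onz(T,tc(*p),0),3) for p in ((140,600),(280,606),(137,475))])
print('edge',np.round(onz(T,tc(300,645),0),3),np.round(onz(T,tc(550,632),0),3))
print('box base',[np.round(onz(S,(sc(*p)),0),3) for p in ((350,88),(780,158))])
E
```

```text
knobtop [ 0.5827 -0.3531  0.1083] res [0.1 0.1] [ 0.2 -0. ]
knobmid [ 0.5835 -0.3575  0.0951] res [0. 0.] [ 0.1 -0. ]
cov TL [ 0.6407 -0.3052  0.0683] res [0. 0.] [ 0.1 -0. ]
cov TR [ 0.6187 -0.4234  0.0748] res [-0.4 -0.8] [-1.7  0.4]
cov BL [ 0.5498 -0.2888  0.0703] res [-0.1 -0.2] [-0.4  0.1]
cov BR [ 0.5261 -0.408   0.07  ] res [-0.4 -0.6] [-1.3  0.3]
-100.54585445457789 -101.24682628577877 0.12047772219499416 0.09234838368050052 [ 0.58382759 -0.35634002  0.0708596 ]
tabL [ 0.4552 -0.2338  0.1111] res [0.3 0.5] [ 0.9 -0.2]
tabM [ 0.4303 -0.2592  0.11  ] res [0.4 0.5] [ 1.  -0.2]
tabR [ 0.4026 -0.2848  0.1118] res [0.4 0.5] [ 1.  -0.2]
handle top [ 0.6012 -0.2634  0.1061] res [0.3 0.5] [ 1.  -0.2]
rack base [array([ 0.387, -0.216,  0.   ]), array([ 0.38 , -0.309,  0.   ]), array([ 0.47 , -0.218,  0.   ])]
edge [ 0.354 -0.321  0.   ] [ 0.358 -0.492  0.   ]
box base [array([ 0.483, -0.144,  0.   ]), array([ 0.762, -0.126,  0.   ])]
```

Request:
{"op": "play_rows", "data": {"moves": [[[0,-0.0325,0.036,0,1],[0,-0.0325,0.036,0,1],[0,-0.0325,0.036,0,1],[0,-0.0325,0.036,0,1],[0,-0.0325,0.036,0,1],[0,-0.0325,0.036,0,1],[0,-0.0325,0.036,0,1],[0,-0.0325,0.036,0,1],[0,-0.0325,0.036,0,1],[0,-0.0325,0.036,0,1]]]}}

```text
time: 2.25
tool_pos: [0.4062, 0.0928, 0.2272]
tool_rot: [0.881, 1.563, 0.632]
contact_force: [1.2, 1.2, -0.3]
opening: 0.0918
```

Request:
{"op": "play_rows", "data": {"moves": [[[0,-0.033,0.0092,-0.4,1],[0,-0.033,0.0092,-0.4,1],[0,-0.033,0.0092,-0.4,1],[0,-0.033,0.0092,-0.4,1],[0,-0.033,0.0092,-0.4,1],[0,-0.033,0.0092,-0.4,1],[0,-0.033,0.0092,-0.4,1],[0,-0.033,0.0092,-0.4,1],[0,-0.033,0.0092,-0.4,1],[0,-0.033,0.0092,-0.4,1]]]}}

```text
time: 3.25
tool_pos: [0.4263, -0.2663, 0.2273]
tool_rot: [0.442, 1.558, 0.261]
contact_force: [0.2, -0.3, -0.1]
opening: 0.0915
```

```bash
python3 - <<'E'
from h import *
tool([0.584,-0.356,0.2])
shot('wrist','w1.png')
np.savez('w1.npz',*cal('wrist'))
W=cal('wrist')
for l in("tab_left","tab_middle","tab_right","rack","cover"):
    print(l,[(np.round(a['point'],1).tolist(),round(a['score'],2),np.round(onz(W,a['point'],.093),4).tolist()) for a in robot.spot_in('wrist',l)[:3]])
E
```

```text
t 3.25 pos [ 0.4263 -0.2663  0.2273] F [ 0.2 -0.3 -0.1] open 0.0915
R cols x [ 0.012  0.003 -1.   ] y [0.18  0.984 0.005] z [ 0.984 -0.18   0.011] q [-0.72  0.3   1.59  0.01  1.25 -2.11]
tool shift [ 0.029  -0.0599  0.171 ]
tab_left [([310.6, 190.1], 0.78, [0.4234, -0.2403, 0.093])]
tab_middle [([288.1, 186.9], 0.87, [0.4159, -0.2623, 0.093]), ([342.6, 328.5], 0.43, [0.5963, -0.2291, 0.093])]
tab_right [([265.2, 184.0], 0.8, [0.4087, -0.2846, 0.093])]
rack [([292.4, 175.6], 0.97, [0.4053, -0.256, 0.093])]
cover [([235.9, 321.0], 0.61, [0.563, -0.3508, 0.093])]
```

View pics/w1.png

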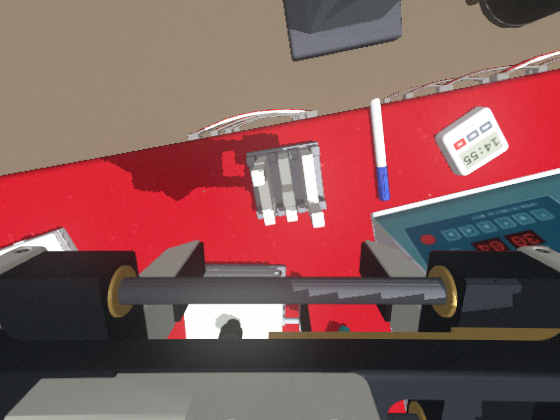

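```bash
python3 - <<'E'
import cv2
im=cv2.imread('pics/w1.png')[130:240,230:345]
cv2.imwrite('pics/w1c.png',cv2.resize(im,None,fx=5,fy=5,interpolation=cv2.INTER_CUBIC))
from h import *
d=np.load('w1.npz');W=(d['arr_0'],d['arr_1'],d['arr_2'])
print(-W[2][:3,:3].T@W[2][:3,3])
for P in ((.455,-.234,.106),(.43,-.259,.106),(.404,-.285,.106)): print(proj(W,P))
E
```

```text
[ 0.3504888  -0.25714144  0.38349582]
[322.90385553 222.05373106]
[294.19947516 202.92200811]
[263.08885177 182.17796369]
```

View pics/w1c.png

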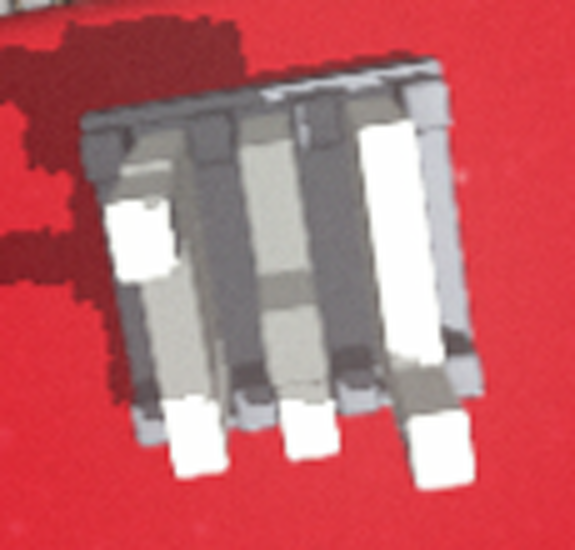

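```bash
python3 - <<'E'
from h import *
d=np.load('w1.npz');W=(d['arr_0'],d['arr_1'],d['arr_2'])
c=lambda x,y:(230+x/5-.4,130+y/5-.4)
for n,p in dict(L=(440,448),M=(294,340),R=(140,240)).items(): print(n,np.round(onz(W,c(*p),.106),4))
print('shoulder L ends',[np.round(onz(W,c(*p),.07),4) for p in((385,122),(425,360))])
print('rack floor/posts',[np.round(onz(W,c(*p),.033),4) for p in((83,115),(440,62),(480,380),(140,430))])
E
```

```text
L [ 0.451  -0.2388  0.106 ]
M [ 0.4236 -0.2637  0.106 ]
R [ 0.3987 -0.2893  0.106 ]
shoulder L ends [array([ 0.3896, -0.2372,  0.07  ]), array([ 0.443 , -0.2367,  0.07  ])]
rack floor/posts [array([ 0.3796, -0.3048,  0.033 ]), array([ 0.3829, -0.2199,  0.033 ]), array([ 0.4615, -0.2215,  0.033 ]), array([ 0.4589, -0.3078,  0.033 ])]
```

Request:
{"op": "play_rows", "data": {"moves": [[[0,-0.01,0.039,0,1],[0,-0.01,0.039,0,1],[0,-0.01,0.039,0,1],[0,-0.01,0.039,0,1],[0,-0.01,0.039,0,1],[0,-0.01,0.039,0,1],[0,0,0,0,1],[0,0,0,0,1],[0,0,0,0,1],[0,0,0,0,1]]]}}

```text
time: 4.55
tool_pos: [0.6537, -0.351, 0.2273]
tool_rot: [1.189, 1.56, 1.022]
contact_force: [-0.5, 0.5, 0.5]
opening: 0.0918
```

```bash
python3 - <<'E'
from h import *
tool([0.584,-0.356,0.2])
shot('wrist','w2.png')
np.savez('w2.npz',*cal('wrist'))
W=cal('wrist')
print(-W[2][:3,:3].T@W[2][:3,3])
o=robot.observe();print('tcp px',proj(W,o['tool_pos']))
for l in("cover","press_handle","caster"):
    print(l,[(np.round(a['point'],1).tolist(),round(a['score'],2),np.round(onz(W,a['point'],.093),4).tolist()) for a in robot.spot_in('wrist',l)[:3]])
E
```

```text
t 4.55 pos [ 0.6537 -0.351   0.2273] F [-0.5  0.5  0.5] open 0.0918
R cols x [ 0.006  0.01  -1.   ] y [0.166 0.986 0.01 ] z [ 0.986 -0.166  0.004] q [-0.6   0.78  0.76  0.01  1.6  -2.  ]
tool shift [ 0.0269 -0.0167 -0.068 ]
[ 0.57822272 -0.33959081  0.38459597]
tcp px [281.21746383 257.45374555]
cover []
press_handle [([350.2, 130.9], 0.75, [0.5976, -0.273, 0.093])]
caster []
```

View pics/w2.png

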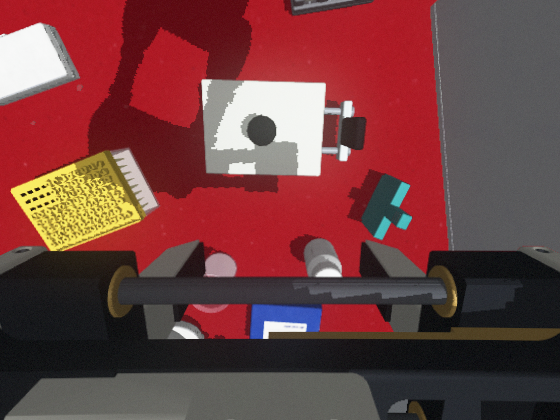

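```bash
python3 - <<'E'
from h import *
d=np.load('w2.npz');W=(d['arr_0'],d['arr_1'],d['arr_2'])
im=cv2.imread('pics/w2.png'); g=im[:,:,1]
P=[onz(W,p,.071) for p in((203,80),(325,83),(321.5,175.5),(205,174))]
print(np.round(P,4),np.mean(P,0)); P=np.array(P)
for a,b in((1,0),(2,3)):
    v=P[b]-P[a]; print(np.linalg.norm(v),np.degrees(np.arctan2(v[1],v[0])))
print(np.linalg.norm(P[1]-P[2]))
m=(im.max(2)<45).astype(np.uint8); m[:, :240]=0;m[:, 290:]=0;m[:100]=0;m[160:]=0
mm=cv2.moments(m,True);c=(mm['m10']/mm['m00'],mm['m01']/mm['m00']); print('knob px',c,mm['m00'],onz(W,c,.103))
for q in (((360,119)),(358,150),(345,119),(343,150)): print(np.round(onz(W,q,.107),4))
E
```

```text
[[ 0.5269 -0.4063  0.071 ]
 [ 0.5493 -0.2881  0.071 ]
 [ 0.6404 -0.3032  0.071 ]
 [ 0.6177 -0.4269  0.071 ]] [ 0.58358695 -0.35613275  0.071     ]
0.12030631981640438 -100.72225418800484
0.12571601358982032 -100.3877616671499
0.09235049618526345Traceback (most recent call last):
  File "<stdin>", line 10, in <module>
ZeroDivisionError: float division by zero
```

Request:
{"op": "play_rows", "data": {"moves": [[[0,-0.009,-0.0345,0,1],[0,-0.009,-0.0345,0,1],[0,0,0,0,1],[0.045,0,0,0,1],[0.045,0,0,0,1],[0.03,0,0,0,1],[0,0,0,0,1],[0,0,0,0,1],[0,0,0,0,1],[0,0,0,0,1]]]}}

```text
time: 5.75
tool_pos: [0.5844, -0.3598, 0.1134]
tool_rot: [0.125, 1.551, -0.045]
contact_force: [0.5, -1.2, -0.1]
opening: 0.0917
```

```bash
python3 - <<'E'
from h import *
tool([0.5836,-0.356,0.077])
shot('scene','s2.png',(140,220,360,420),3.6)
shot('wrist','w3.png')
E
```

```text
t 5.75 pos [ 0.5844 -0.3598  0.1134] F [ 0.5 -1.2 -0.1] open 0.0917
R cols x [ 0.02  -0.001 -1.   ] y [0.168 0.986 0.003] z [ 0.986 -0.168  0.02 ] q [-0.67  0.72  1.19  0.01  1.21 -2.07]
tool shift [ 0.0364  0.0035 -0.0022]
```

View pics/s2.png

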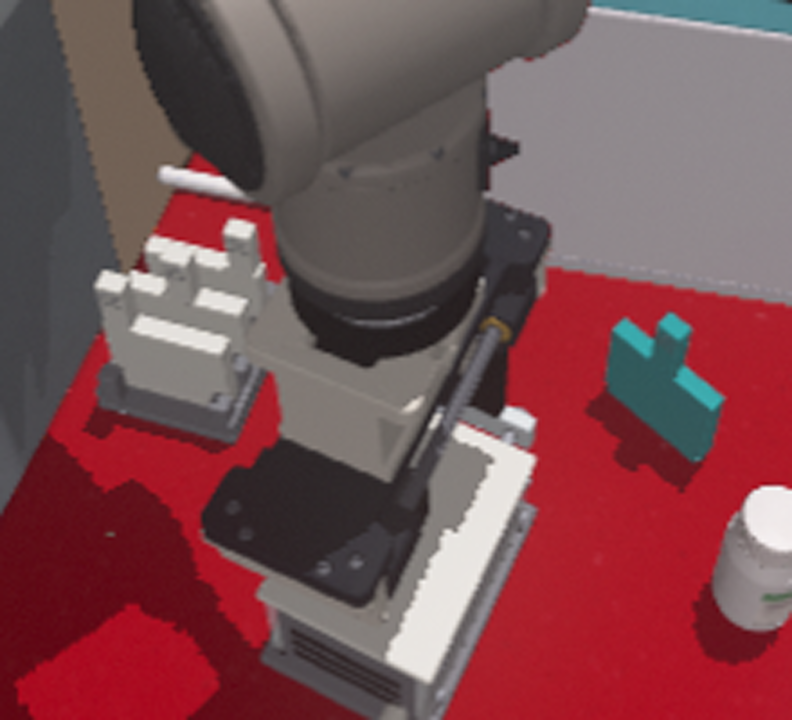

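View pics/w3.png

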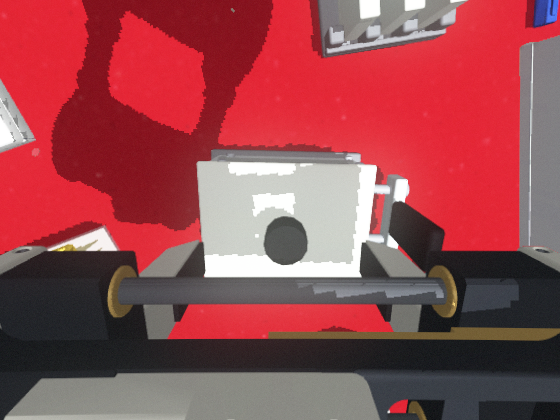

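Request:
{"op": "play_rows", "data": {"moves": [[[0.013,0.003,-0.002,0,1],[0.013,0,0,0,1],[0.01,0,0,0,1],[0,0,0,0,1],[0,0,0,0,0],[0,0,0,0,-0.5],[0,0,0,0,-1],[0,0,0,0,-1],[0,0,0,0,-1],[0,0,0,0,-1]]], "grip_force": 20}}

```text
time: 6.85
tool_pos: [0.5858, -0.3584, 0.0804]
tool_rot: [-0.052, 1.544, -0.221]
contact_force: [0.0, -0.1, -0.2]
opening: 0.0484
```

```bash
python3 - <<'E'
from h import *
st()
E
```

```text
t 6.85 pos [ 0.5858 -0.3584  0.0804] F [ 0.  -0.1 -0.2] open 0.0484
R cols x [ 0.027 -0.006 -1.   ] y [ 0.168  0.986 -0.001] z [ 0.985 -0.168  0.027] q [-0.67  0.75  1.23  0.01  1.13 -2.07]
```

Request:
{"op": "play_rows", "data": {"moves": [[[0.005,0,0,0,-1],[0,0,0,0,-1],[0,0,0,0,-1],[0,0,0,0,-1],[0,0,0,0,-1],[0,0,0,0,-1],[0,0,0,0,-1],[-0.005,0,0,0,-1],[-0.01,0,0,0,-1],[-0.02,0,0,0,-1]]], "grip_force": 25}}

```text
time: 7.85
tool_pos: [0.5833, -0.357, 0.1082]
tool_rot: [0.096, 1.55, -0.073]
contact_force: [-0.7, -0.3, -0.9]
opening: 0.0268
```

```bash
python3 - <<'E'
from h import *
st()
shot('wrist','w4.png')
E
```

```text
t 7.85 pos [ 0.5833 -0.357   0.1082] F [-0.7 -0.3 -0.9] open 0.0268
R cols x [ 0.021 -0.002 -1.   ] y [0.168 0.986 0.002] z [ 0.985 -0.168  0.021] q [-0.67  0.72  1.21  0.01  1.2  -2.07]
```

View pics/w4.png

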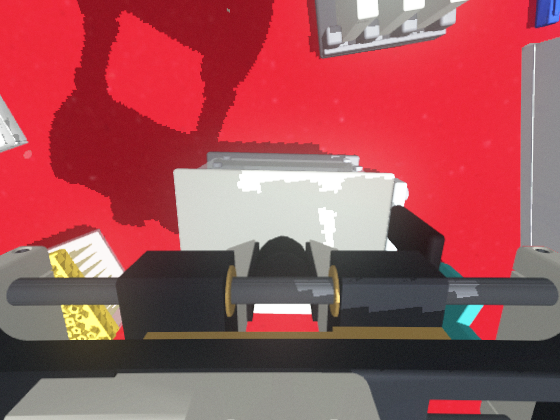

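Request:
{"op": "play_rows", "data": {"moves": [[[-0.01,0,0,0,-1],[-0.01,0,0,0,-1],[0,-0.0147,-0.0234,0,-1],[0,-0.0147,-0.0234,0,-1],[0,-0.0147,-0.0234,0,-1],[0,-0.0147,-0.0234,0,-1],[0,-0.0147,-0.0234,0,-1],[0,-0.0147,-0.0234,0,-1],[0,0,0,-5,-1],[0,0,0,-5,-1]]]}}

```text
time: 8.9
tool_pos: [0.4267, -0.424, 0.1357]
tool_rot: [-0.33, 1.538, -0.318]
contact_force: [-1.2, -0.1, -0.5]
opening: 0.0272
```

```bash
python3 - <<'E'
from h import *
tool([.43,-.42,.018])
shot('wrist','w5.png')
shot('top','t5.png',(340,140,510,280),4.6)
E
```

```text
t 8.9 pos [ 0.4267 -0.424   0.1357] F [-1.2 -0.1 -0.5] open 0.0272
R cols x [ 0.032 -0.01  -0.999] y [-0.012  1.    -0.011] z [0.999 0.012 0.031] q [-0.92  0.55  1.46  0.02  1.11 -2.51]
tool shift [ 0.1176  0.0052 -0.0003]
```

View pics/w5.png

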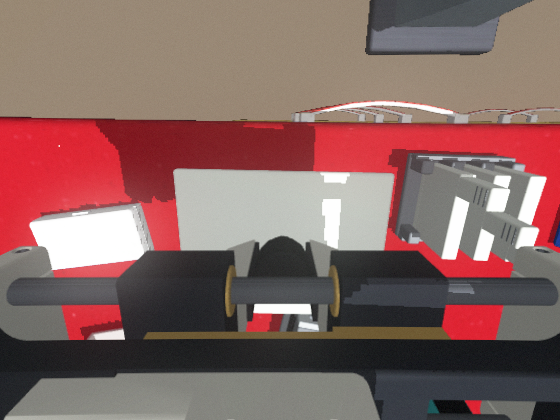

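View pics/t5.png

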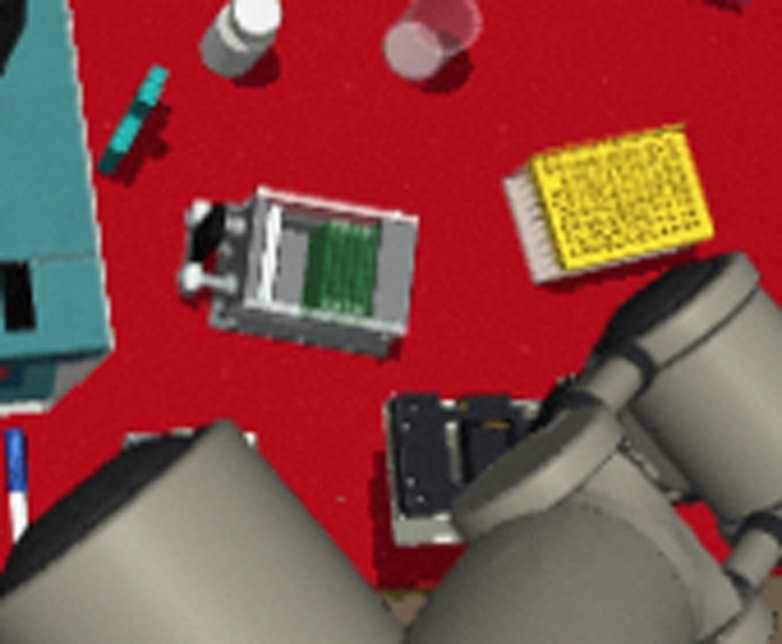

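Request:
{"op": "play_rows", "data": {"moves": [[[0.016,0,0,0,-1],[0.016,0,0,0,-1],[0.016,0,0,0,-1],[0.016,0,0,0,-1],[0.016,0,0,0,-1],[0.014,0,0,0,-1],[0.01,0,0,0,-1],[0.005,0,0,0,-1],[0,0,0,0,-1],[0,0,0,0,-1]]]}}

```text
time: 10.0
tool_pos: [0.4341, -0.4256, 0.0252]
tool_rot: [-0.381, 1.533, -0.388]
contact_force: [-0.6, -0.4, -0.6]
opening: 0.0273
```

Request:
{"op": "play_rows", "data": {"moves": [[[0.005,0,0,0,-1],[0.003,0,0,0,-1],[0.002,0,0,0,-1],[0.001,0,0,0,-1],[0.001,0,0,0,-1],[0,0,0,0,-1],[0,0,0,0,-1],[0,0,0,0,-1],[0,0,0,0,-1],[0,0,0,0,-1]]]}}

```text
time: 11.0
tool_pos: [0.4354, -0.4269, 0.0149]
tool_rot: [-0.427, 1.529, -0.434]
contact_force: [0.0, 0.9, 0.6]
opening: 0.0272
```

Request:
{"op": "play_rows", "data": {"moves": [[[0,0,0,0,0.3],[0,0,0,0,0.3],[0,0,0,0,0.3],[0,0,0,0,0.3],[-0.015,0,0,0,0.3],[-0.02,0,0,0,0.3],[-0.025,0,0,0,0.3],[-0.03,0,0,0,0.3],[-0.03,0,0,0,0.3],[-0.03,0,0,0,0.3]]]}}

```text
time: 12.0
tool_pos: [0.4281, -0.4226, 0.1707]
tool_rot: [-0.359, 1.534, -0.366]
contact_force: [0.1, 0.1, -0.3]
opening: 0.0593
```

```bash
python3 - <<'E'
from h import *
st()
shot('wrist','w6.png')
np.savez('w6.npz',*cal('wrist'))
shot('scene','s6.png',(100,220,360,420),3)
E
```

```text
t 12.0 pos [ 0.4281 -0.4226  0.1707] F [ 0.1  0.1 -0.3] open 0.0593
R cols x [ 0.034 -0.013 -0.999] y [ 0.007  1.    -0.013] z [ 0.999 -0.007  0.034] q [-0.92  0.51  1.42  0.02  1.18 -2.49]
```

View pics/w6.png

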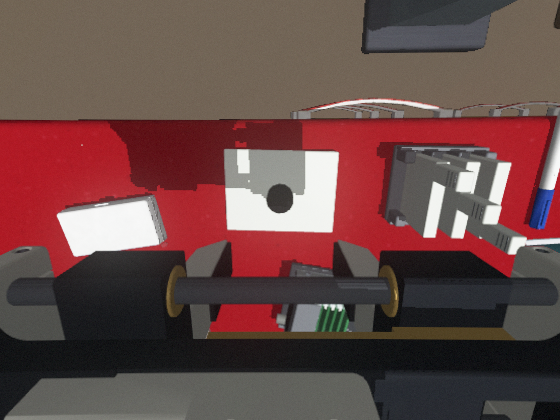

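View pics/s6.png

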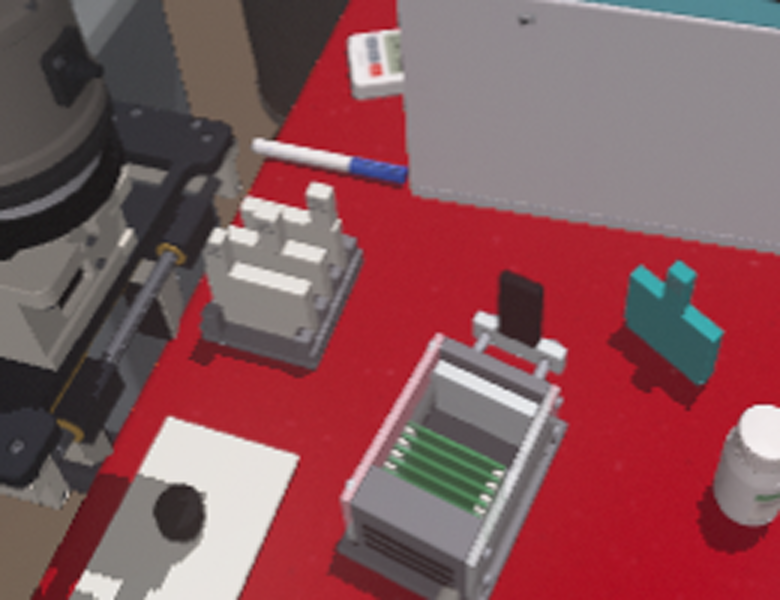

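Request:
{"op": "play_rows", "data": {"moves": [[[-0.006,0.0105,0.037,0,0.3],[-0.006,0.0105,0.037,0,0.3],[-0.006,0.0105,0.037,0,0.3],[-0.006,0.0105,0.037,0,0.3],[-0.006,0.0105,0.037,0,0.3],[-0.006,0.0105,0.037,0,0.3],[0,0,0,0,0.3],[0,0,0,0,0.3],[0,0,0,0,0.3],[0,0,0,0,0.3]]]}}

```text
time: 13.1
tool_pos: [0.6546, -0.3596, 0.2213]
tool_rot: [-0.489, 1.528, -0.499]
contact_force: [0.1, -0.4, -0.4]
opening: 0.0596
```

```bash
python3 - <<'E'
from h import *
st()
np.savez('w7.npz',*cal('wrist'))
shot('wrist','w7.png')
im=cv2.imread('pics/w7.png')
W=cal('wrist'); c=proj(W,(.584,-.33,.06)).astype(int); print(c)
x0=max(c[0]-90,0);y0=max(c[1]-65,0)
print(x0,y0); cv2.imwrite('pics/w7c.png',cv2.resize(im[y0:y0+120,x0:x0+170],None,fx=4.6,fy=4.6,interpolation=cv2.INTER_CUBIC))
for l in("cassettes","press_face","press_handle"):
    print(l,[(np.round(a['point'],1).tolist(),round(a['score'],2)) for a in robot.spot_in('wrist',l)[:3]])
E
```

```text
t 13.1 pos [ 0.6546 -0.3596  0.2213] F [ 0.1 -0.4 -0.4] open 0.0596
R cols x [ 0.037 -0.02  -0.999] y [ 0.011  1.    -0.02 ] z [ 0.999 -0.01   0.037] q [-0.61  0.76  0.81  0.    1.52 -2.17]
[312 122]
222 57
cassettes [([269.0, 115.3], 0.56)]
press_face [([362.4, 132.4], 0.63)]
press_handle [([360.6, 138.4], 0.89)]
```

View pics/w7c.png

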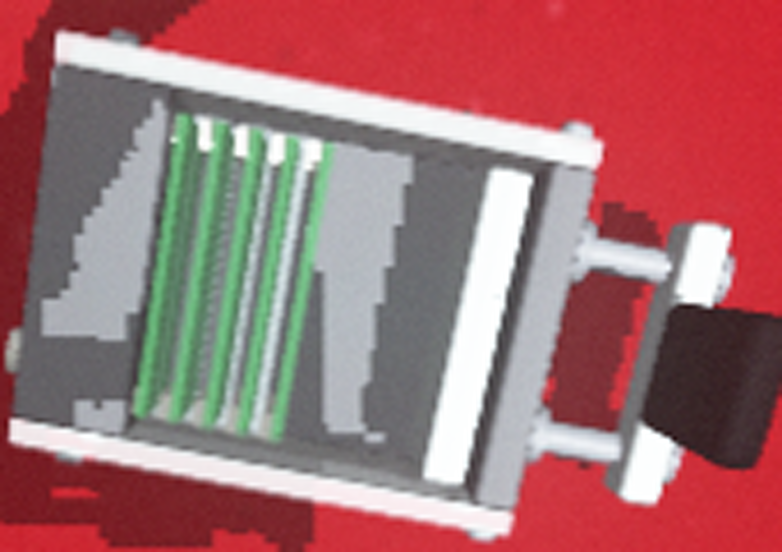

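```bash
python3 - <<'E'
from h import *
d=np.load('w7.npz');W=(d['arr_0'],d['arr_1'],d['arr_2'])
c=lambda p:(222+p[0]/4.6-.4,57+p[1]/4.6-.4)
def P(p,z): return onz(W,c(p),z)
ca=[P((331,145),.058),P((281,440),.058)]; pr=[P((488,168),.058),P((424,478),.058)]; pb=[P((534,175),.058),P((467,483),.058)]
for n,e in(('cas',ca),('press',pr),('pback',pb)):
    v=e[0]-e[1]; print(n,np.round(e,4).tolist(),np.linalg.norm(v),np.degrees(np.arctan2(v[1],v[0])))
# outer corners of front block top / walls (z .066)
w=[P(p,.066) for p in((57,32),(603,140),(512,535),(10,440))]
print(np.round(w,4)); 
for a,b in((1,0),(2,3)):
    v=w[b]-w[a];print(np.linalg.norm(v),np.degrees(np.arctan2(v[1],v[0])))
print('mean',np.mean(w,0))
th=np.radians(-100.5);x=np.array([np.cos(th),np.sin(th)])
print('gap',(np.mean(ca,0)-np.mean(pr,0))[:2]@x, 'pos along x rel cover ctr',[(np.mean(e,0)[:2]-[.5836,-.356])@x for e in(ca,pr,pb)])
y=np.array([-x[1],x[0]]); print('lat',[(np.mean(e,0)[:2]-[.5836,-.356])@y for e in(ca,pr,w)])
h=[P(p,.107) for p in((680,305),(645,390))];print(np.round(h,4))
E
```

```text
cas [[0.551, -0.3494, 0.058], [0.6145, -0.361, 0.058]] 0.06453692849379597 169.6598528640035
press [[0.5562, -0.3151, 0.058], [0.6237, -0.3274, 0.058]] 0.06864149792322574 169.63738076399537
pback [[0.5577, -0.305, 0.058], [0.6249, -0.3173, 0.058]] 0.06833704645587048 169.62145917219598
[[ 0.5293 -0.4066  0.066 ]
 [ 0.5515 -0.2921  0.066 ]
 [ 0.6358 -0.3074  0.066 ]
 [ 0.613  -0.4228  0.066 ]]
0.11661956420235949 -100.97116574786416
0.11762458896851394 -101.19348499389234
mean [ 0.58237903 -0.35723496  0.066     ]
gap 0.03468457419399729 pos along x rel cover ctr [np.float64(-0.0006204843780150875), np.float64(-0.03530505857201238), np.float64(-0.04550501849521943)]
lat [np.float64(-0.0009561204375447588), np.float64(-0.0001224603521460844), np.float64(-0.0009754743693386362)]
[[ 0.5835 -0.2839  0.107 ]
 [ 0.5993 -0.2893  0.107 ]]
```

Request:
{"op": "play_rows", "data": {"moves": [[[0,0.0115,-0.0265,0,0.1],[0,0.0115,-0.0265,0,0.1],[0,0.0115,-0.0265,0,0.1],[0,0.0115,-0.0265,0,0.1],[0,0.0115,-0.0265,0,0.1],[0,0.0115,-0.0265,0,0.1],[0,0,0,0,0.1],[0,0,0,0,0.1],[0,0,0,0,0.1],[0,0,0,0,0.1]]]}}

```text
time: 14.3
tool_pos: [0.489, -0.289, 0.2139]
tool_rot: [-0.503, 1.524, -0.519]
contact_force: [0.3, -0.3, 0.5]
opening: 0.0506
```

```bash
python3 - <<'E'
from h import *
st()
np.savez('w8.npz',*cal('wrist'))
shot('wrist','w8.png')
im=cv2.imread('pics/w8.png')
W=cal('wrist'); c=proj(W,(.426,-.263,.06)).astype(int); print(c)
x0=max(c[0]-65,0);y0=max(c[1]-65,0)
print(x0,y0); cv2.imwrite('pics/w8c.png',cv2.resize(im[y0:y0+120,x0:x0+130],None,fx=5,fy=5,interpolation=cv2.INTER_CUBIC))
E
```

```text
t 14.3 pos [ 0.489  -0.289   0.2139] F [ 0.3 -0.3  0.5] open 0.0506
R cols x [ 0.041 -0.023 -0.999] y [ 0.017  1.    -0.023] z [ 0.999 -0.016  0.041] q [-0.67  0.4   1.47  0.01  1.22 -2.23]
[309 129]
244 64
```

View pics/w8c.png

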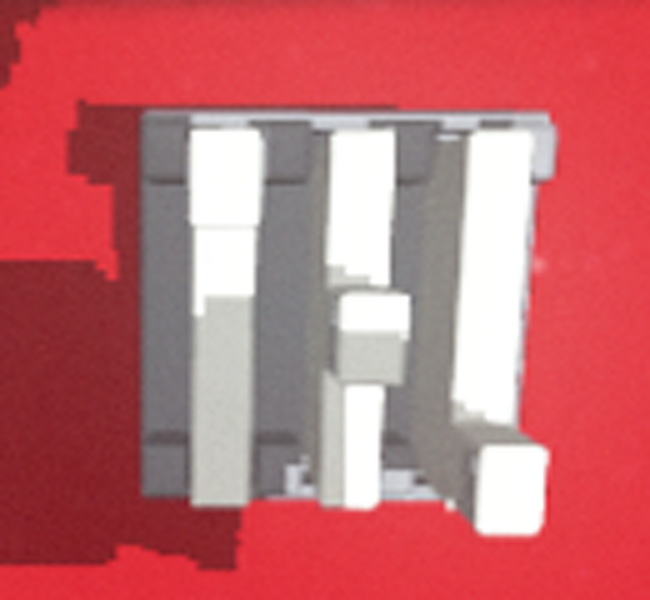

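```bash
python3 - <<'E'
from h import *
d=np.load('w8.npz');W=(d['arr_0'],d['arr_1'],d['arr_2'])
c=lambda p:(244+p[0]/5-.4,64+p[1]/5-.4)
def P(p,z): return np.round(onz(W,c(p),z),4)
for n,p in dict(L=(510,490),M=(374,338),R=(228,178)).items(): print(n,P(p,.106))
print('L shoulder',P((500,130),.07),P((484,410),.07)); print('R shoulder far end mid',P((222,506),.07)); print('M far/near',P((360,130),.07),P((350,506),.07))
print('posts',[P(p,.033) for p in((143,112),(555,118),(143,497))])
o=robot.observe(); print(proj(W,o['tool_pos']))
E
```

```text
L [ 0.4512 -0.2334  0.106 ]
M [ 0.4246 -0.2582  0.106 ]
R [ 0.3983 -0.2832  0.106 ]
L shoulder [ 0.3897 -0.2321  0.07  ] [ 0.4412 -0.2325  0.07  ]
R shoulder far end mid [ 0.4597 -0.285   0.07  ]
M far/near [ 0.3891 -0.2583  0.07  ] [ 0.4601 -0.2588  0.07  ]
posts [array([ 0.3825, -0.301 ,  0.033 ]), array([ 0.3854, -0.2143,  0.033 ]), array([ 0.4639, -0.3032,  0.033 ])]
[281.15229357 257.37113869]
```

Request:
{"op": "play_rows", "data": {"moves": [[[-0.001,0.0082,-0.0175,0,0],[-0.001,0.0082,-0.0175,0,0],[-0.001,0.0082,-0.0175,0,0],[-0.001,0.0082,-0.0175,0,0],[0,0,0,0,0],[0.018,0,0,0,0],[0.018,0,0,0,0],[0.018,0,0,0,0],[0.018,0,0,0,0],[0,0,0,0,0]]]}}

```text
time: 15.35
tool_pos: [0.4291, -0.261, 0.1394]
tool_rot: [-0.516, 1.517, -0.531]
contact_force: [-0.6, 0.6, 0.3]
opening: 0.0459
```

```bash
python3 - <<'E'
from h import *
tool([.4255,-.2585,.075])
shot('wrist','w9.png')
W=cal('wrist')
print(proj(W,(.4246,-.2585,.106)))
E
```

```text
t 15.35 pos [ 0.4291 -0.261   0.1394] F [-0.6  0.6  0.3] open 0.0459
R cols x [ 0.046 -0.027 -0.999] y [ 0.015  1.    -0.027] z [ 0.999 -0.014  0.047] q [-0.71  0.36  1.76  0.01  0.97 -2.27]
tool shift [ 0.0641  0.0041 -0.0066]
[286.74307176 226.84612346]
```

View pics/w9.png

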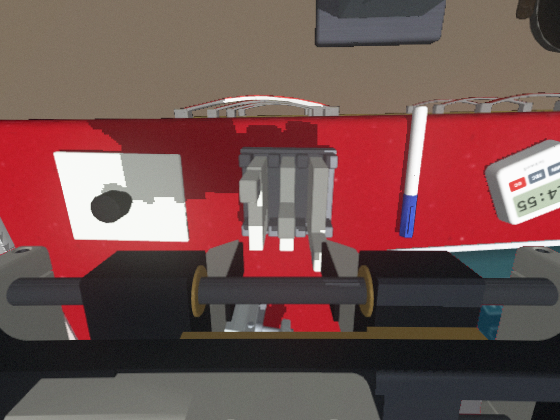

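Request:
{"op": "play_rows", "data": {"moves": [[[0.015,0.001,-0.002,0,0],[0.015,0.001,-0.002,0,0],[0.015,0.001,-0.002,0,0],[0.013,0.001,-0.001,0,0],[0.006,0,0,0,0],[0,0,0,0,0],[0,0,0,0,0],[0,0,0,0,0],[0,0,0,0,0],[0,0,0,0,0]]]}}

```text
time: 16.4
tool_pos: [0.4342, -0.2654, 0.0829]
tool_rot: [-0.562, 1.498, -0.576]
contact_force: [0.2, -0.7, 0.2]
opening: 0.046
```

```bash
python3 - <<'E'
from h import *
tool([.4255,-.2585,.075])
shot('scene','s9.png',(100,220,360,420),3)
shot('wrist','w10.png')
E
```

```text
t 16.4 pos [ 0.4342 -0.2654  0.0829] F [ 0.2 -0.7  0.2] open 0.046
R cols x [ 0.061 -0.04  -0.997] y [ 0.015  0.999 -0.039] z [ 0.998 -0.013  0.062] q [-0.71  0.45  1.82  0.01  0.8  -2.27]
tool shift [ 0.0071  0.0071 -0.0093]
```

View pics/s9.png

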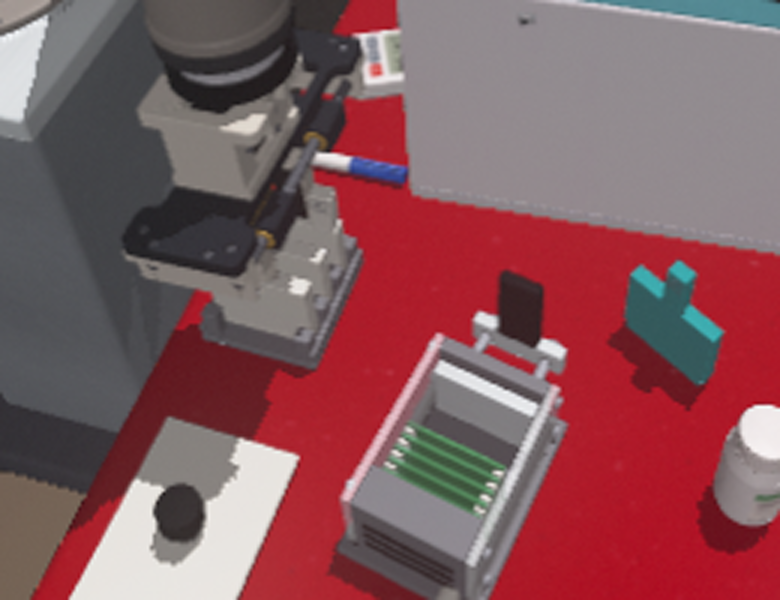

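View pics/w10.png

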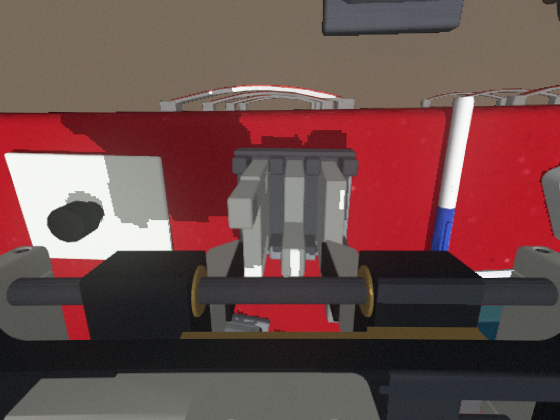

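Request:
{"op": "play_rows", "data": {"moves": [[[-0.04,0,0,0,0],[-0.04,0,0,0,0],[0,0,0,0,0],[0,0,0,0,0],[0,0,0,0,0],[0,0,0,0,0],[0,0,0,0,0],[0,0,0,0,0],[0,0,0,0,0],[0,0,0,0,0]]]}}

```text
time: 17.5
tool_pos: [0.4277, -0.2608, 0.1609]
tool_rot: [-0.54, 1.506, -0.554]
contact_force: [0.2, 0.1, -0.1]
opening: 0.0458
```

```bash
python3 - <<'E'
from h import *
tool([.4255,-.2585,.075])
E
```

```text
t 17.5 pos [ 0.4277 -0.2608  0.1609] F [ 0.2  0.1 -0.1] open 0.0458
R cols x [ 0.055 -0.034 -0.998] y [ 0.015  0.999 -0.033] z [ 0.998 -0.013  0.056] q [-0.71  0.33  1.74  0.01  1.   -2.27]
tool shift [ 0.0855  0.0051 -0.007 ]
```

Request:
{"op": "play_rows", "data": {"moves": [[[-0.013,0,0,0,0],[-0.013,0,0,0,0],[-0.013,0,0,0,0],[-0.013,0,0,0,0],[-0.013,0,0,0,0],[-0.013,0,0,0,0],[-0.013,0,0,0,0],[0,0,0,0,0],[0.045,0,0,0,0],[0.045,0,0,0,0]]]}}

```text
time: 18.5
tool_pos: [0.4302, -0.263, 0.1672]
tool_rot: [-0.563, 1.494, -0.578]
contact_force: [0.3, 0.2, -0.9]
opening: 0.0461
```

```bash
python3 - <<'E'
from h import *
tool([.4255,-.2585,.075])
E
```

```text
t 18.5 pos [ 0.4302 -0.263   0.1672] F [ 0.3  0.2 -0.9] open 0.0461
R cols x [ 0.064 -0.042 -0.997] y [ 0.016  0.999 -0.041] z [ 0.998 -0.013  0.065] q [-0.71  0.32  1.74  0.01  1.01 -2.27]
tool shift [ 0.0914  0.0082 -0.0107]
```

Request:
{"op": "play_rows", "data": {"moves": [[[0.0075,0.0015,-0.002,0,0],[0.0075,0.0015,-0.002,0,0],[0.0075,0.0015,-0.002,0,0],[0.0075,0.0015,-0.002,0,0],[0.0075,0.0015,-0.002,0,0],[0.0075,0.0015,-0.002,0,0],[0.0075,0.0015,-0.002,0,0],[0.0075,0.0015,-0.002,0,0],[0.0075,0.0015,-0.002,0,0],[0.0075,0.0015,-0.002,0,0]]]}}

```text
time: 19.5
tool_pos: [0.4138, -0.2496, 0.0852]
tool_rot: [-0.561, 1.495, -0.575]
contact_force: [-0.2, 0.6, 0.0]
opening: 0.046
```

```bash
python3 - <<'E'
from h import *
tool([.4260,-.2593,.0755])
E
```

```text
t 19.5 pos [ 0.4138 -0.2496  0.0852] F [-0.2  0.6  0. ] open 0.046
R cols x [ 0.063 -0.041 -0.997] y [ 0.015  0.999 -0.04 ] z [ 0.998 -0.013  0.064] q [-0.71  0.4   1.89  0.01  0.77 -2.27]
tool shift [ 0.0109 -0.0091  0.0117]
```

Request:
{"op": "play_rows", "data": {"moves": [[[0.0018,-0.0018,0.0023,0,0],[0.0018,-0.0018,0.0023,0,0],[0.0018,-0.0018,0.0023,0,0],[0.0018,-0.0018,0.0023,0,0],[0.0018,-0.001,0.0015,0,0],[0.001,0,0.0005,0,-1],[0,0,0,0,-1],[0,0,0,0,-1],[0,0,0,0,-1],[0,0,0,0,-1]]], "grip_force": 30}}

```text
time: 20.5
tool_pos: [0.4264, -0.2588, 0.0748]
tool_rot: [-0.555, 1.497, -0.569]
contact_force: [0.3, 3.4, 2.6]
opening: 0.0121
```

```bash
python3 - <<'E'
from h import *
tool([.4260,-.2593,.0755])
E
```

```text
t 20.5 pos [ 0.4264 -0.2588  0.0748] F [0.3 3.4 2.6] open 0.0121
R cols x [ 0.062 -0.04  -0.997] y [ 0.016  0.999 -0.039] z [ 0.998 -0.013  0.063] q [-0.71  0.44  1.86  0.01  0.77 -2.27]
tool shift [-0.0007 -0.0005 -0.0003]
```

Request:
{"op": "play_rows", "data": {"moves": [[[-0.008,-0.0003,0.0005,0,-1],[-0.012,-0.0005,0.0008,0,-1],[-0.012,-0.0005,0.0008,0,-1],[-0.012,-0.0005,0.0008,0,-1],[-0.012,-0.0005,0.0008,0,-1],[-0.012,-0.0005,0.0008,0,-1],[-0.012,-0.0005,0.0008,0,-1],[-0.012,-0.0005,0.0008,0,-1],[-0.012,-0.0005,0.0008,0,-1],[-0.012,-0.0005,0.0008,0,-1]]]}}

```text
time: 21.5
tool_pos: [0.425, -0.2583, 0.1987]
tool_rot: [-0.572, 1.499, -0.586]
contact_force: [0.8, -0.5, -0.3]
opening: 0.0122
```

```bash
python3 - <<'E'
from h import *
tool([.588,-.333,.19])
shot('wrist','w11.png')
shot('scene','s11.png',(100,220,360,420),3)
E
```

```text
t 21.5 pos [ 0.425  -0.2583  0.1987] F [ 0.8 -0.5 -0.3] open 0.0122
R cols x [ 0.06  -0.04  -0.997] y [ 0.015  0.999 -0.039] z [ 0.998 -0.012  0.06 ] q [-0.71  0.28  1.7   0.01  1.09 -2.27]
tool shift [ 0.0214 -0.0719  0.1631]
```

View pics/w11.png

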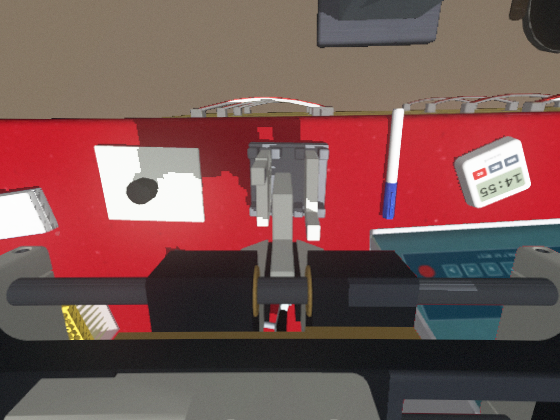

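View pics/s11.png

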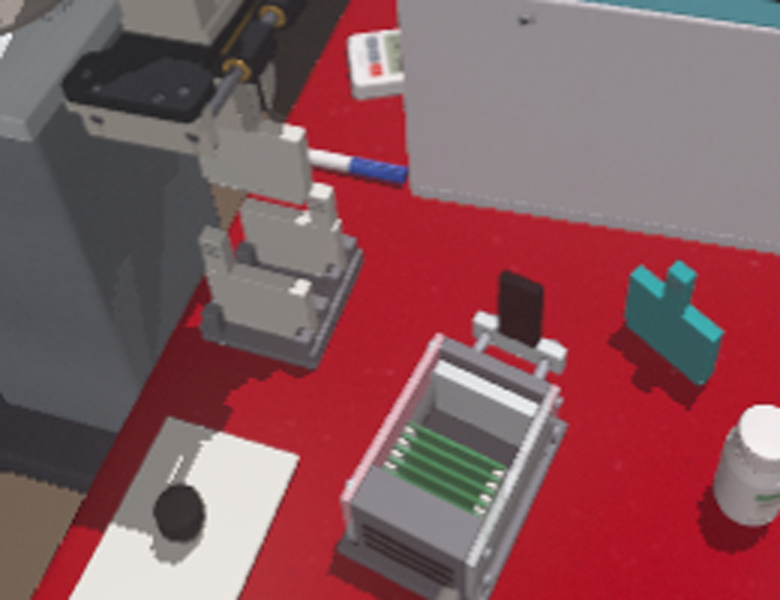

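Request:
{"op": "play_rows", "data": {"moves": [[[0.0013,-0.0073,0.0168,0.95,-1],[0.0013,-0.0073,0.0168,0.95,-1],[0.0013,-0.0073,0.0168,0.95,-1],[0.0013,-0.0073,0.0168,0.95,-1],[0.0013,-0.0073,0.0168,0.95,-1],[0.0013,-0.0073,0.0168,0.95,-1],[0.0013,-0.0073,0.0168,0.95,-1],[0.0013,-0.0073,0.0168,0.95,-1],[0.0013,-0.0073,0.0168,0.95,-1],[0.0013,-0.0073,0.0168,0.95,-1]]]}}

```text
time: 22.6
tool_pos: [0.5881, -0.3474, 0.1942]
tool_rot: [-0.414, 1.505, -0.6]
contact_force: [-0.3, -0.1, -1.1]
opening: 0.0117
```

```bash
cat >> h.py <<'E'
def grasp_to(gx,gy,gz,head):
    """shift so that grasp point (19mm behind TCP) reaches g ; head = desired plate x heading deg"""
    o,R=st(); g=o['tool_pos']-.019*R[:,0]
    d=np.array([gx,gy,gz])-g; hd=np.degrees(np.arctan2(-R[1,1],-R[0,1]))
    print('grasp',np.round(g,4),'world d',np.round(d,4),'tool shift',np.round(R.T@d,4),'heading',round(hd,2),'turn',round(hd-head,2))
E
python3 - <<'E'
from h import *
grasp_to(.5843,-.3468,.15,-100.35)
shot('wrist','w12.png')
np.savez('w12.npz',*cal('wrist'))
shot('scene','s12.png',(100,220,360,420),3)
E
```

```text
t 22.6 pos [ 0.5881 -0.3474  0.1942] F [-0.3 -0.1 -1.1] open 0.0117
R cols x [ 0.054 -0.037 -0.998] y [ 0.186  0.982 -0.026] z [ 0.981 -0.184  0.06 ] q [-0.65  0.62  1.15  0.    1.3  -2.03]
grasp [ 0.5871 -0.3467  0.2131] world d [-0.0028 -0.0001 -0.0631] tool shift [ 0.0629  0.001  -0.0065] heading -100.7 turn -0.35
```

View pics/w12.png

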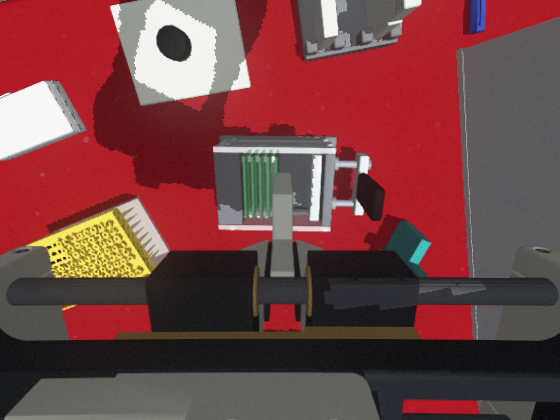

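View pics/s12.png

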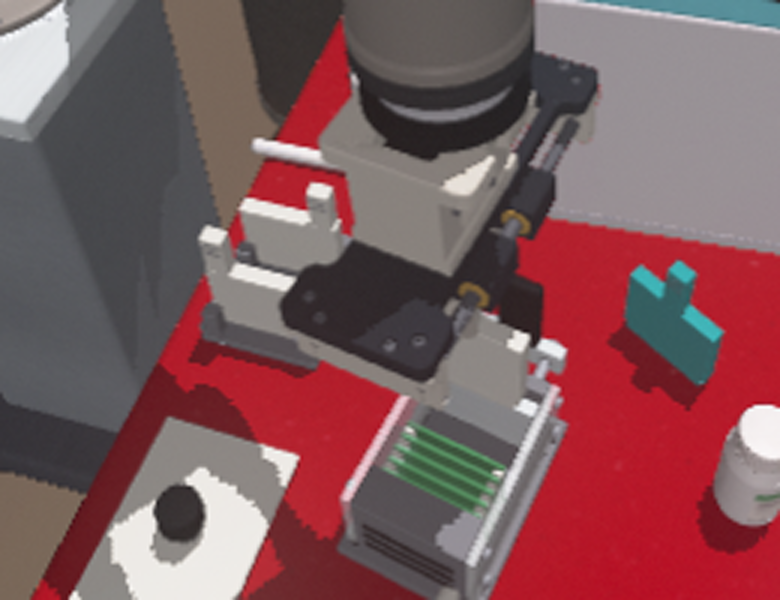

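Request:
{"op": "play_rows", "data": {"moves": [[[0.005,0.0001,-0.0006,-0.04,-1],[0.005,0.0001,-0.0006,-0.04,-1],[0.005,0.0001,-0.0006,-0.04,-1],[0.005,0.0001,-0.0006,-0.04,-1],[0.005,0.0001,-0.0006,-0.04,-1],[0.005,0.0001,-0.0006,-0.04,-1],[0.005,0.0001,-0.0006,-0.04,-1],[0.005,0.0001,-0.0006,-0.04,-1],[0.005,0.0001,-0.0006,-0.04,-1],[0.005,0.0001,-0.0006,-0.04,-1]]]}}

```text
time: 23.7
tool_pos: [0.5824, -0.3456, 0.1385]
tool_rot: [-0.426, 1.508, -0.602]
contact_force: [-1.1, 0.5, -1.7]
opening: 0.0115
```

```bash
python3 - <<'E'
from h import *
grasp_to(.5843,-.3468,.15,-100.35)
shot('wrist','w13.png')
np.savez('w13.npz',*cal('wrist'))
im=cv2.imread('pics/w13.png'); cv2.imwrite('pics/w13c.png',cv2.resize(im[110:260,180:400],None,fx=3.6,fy=3.6,interpolation=cv2.INTER_CUBIC))
E
```

```text
t 23.7 pos [ 0.5824 -0.3456  0.1385] F [-1.1  0.5 -1.7] open 0.0115
R cols x [ 0.052 -0.036 -0.998] y [ 0.176  0.984 -0.026] z [ 0.983 -0.175  0.057] q [-0.65  0.66  1.25  0.    1.18 -2.05]
grasp [ 0.5814 -0.345   0.1574] world d [ 0.0029 -0.0018 -0.0074] tool shift [ 0.0076 -0.0011  0.0028] heading -100.17 turn 0.18
```

View pics/w13c.png

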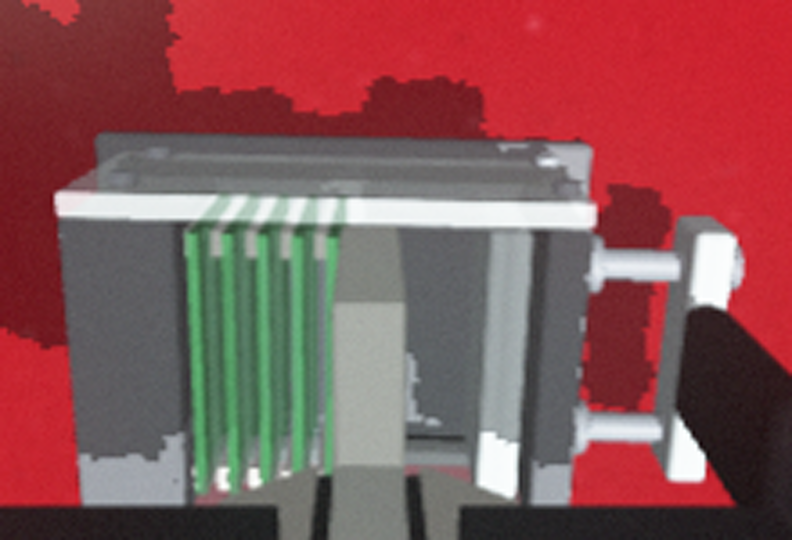

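```bash
python3 - <<'E'
from h import *
d=np.load('w13.npz');W=(d['arr_0'],d['arr_1'],d['arr_2'])
cr=lambda P:np.round((proj(W,P)-[180,110]+.4)*3.6,1)
th=np.radians(-100.2);x=np.array([np.cos(th),np.sin(th),0]);y=np.array([-x[1],x[0],0]);z=np.array([0,0,1])
g=np.array([.5814,-.345,.1574])
f=g-.085*z
for h in(0,.062):
    for s in(-.006,.006): print('plate near',h,s,cr(f+h*z-.036*y+s*x))
print('tab shoulder', cr(f+.062*z-.008*y))
c=np.array([.5836,-.356,0])
th=np.radians(-100.35);X=np.array([np.cos(th),np.sin(th),0]);Y=np.array([-X[1],X[0],0])
for a in(-.048,-.02,.02): print('wall inner',cr(c+a*X-.0375*Y+.066*z), 'outer',cr(c+a*X-.0435*Y+.066*z),'far in',cr(c+a*X+.0375*Y+.066*z))
print('cassette near top',cr(np.array([.551,-.3494,.058])),'press',cr([.5562,-.3151,.058]))
E
```

```text
plate near 0 -0.006 [403.7 227.3]
plate near 0 0.006 [346.7 227. ]
plate near 0.062 -0.006 [406.5 313.8]
plate near 0.062 0.006 [328.9 313.3]
tab shoulder [367.7 477.4]
wall inner [550.1 234.1] outer [551.8 206.6] far in [531.3 541.6]
wall inner [420.3 233.1] outer [420.9 205.6] far in [414.3 539.8]
wall inner [236.2 231.5] outer [235.1 204.2] far in [248.3 537.3]
cassette near top [333.3 243. ] press [487.6 239.8]
```

Request:
{"op": "play_rows", "data": {"moves": [[[0,-0.0003,0.0012,0.06,-1],[0,-0.0003,0.001,0.06,-1],[0,-0.0002,0.0007,0.06,-1],[0.002,0,0,0,-1],[0.003,0.0001,-0.0001,0,-1],[0.003,0.0001,-0.0002,0,-1],[0.003,0.0001,-0.0002,0,-1],[0.003,0.0001,-0.0002,0,-1],[0.003,0.0001,-0.0002,0,-1],[0.003,0.0001,-0.0002,0,-1]]]}}

```text
time: 24.75
tool_pos: [0.5853, -0.3469, 0.1164]
tool_rot: [-0.422, 1.508, -0.602]
contact_force: [0.4, 0.2, -0.6]
opening: 0.0118
```

```bash
python3 - <<'E'
from h import *
grasp_to(.5843,-.3468,.15,-100.35)
shot('wrist','w14.png')
im=cv2.imread('pics/w14.png'); cv2.imwrite('pics/w14c.png',cv2.resize(im[110:260,180:400],None,fx=3.6,fy=3.6,interpolation=cv2.INTER_CUBIC))
E
```

```text
t 24.75 pos [ 0.5853 -0.3469  0.1164] F [ 0.4  0.2 -0.6] open 0.0118
R cols x [ 0.051 -0.035 -0.998] y [ 0.18   0.983 -0.026] z [ 0.982 -0.178  0.057] q [-0.65  0.68  1.26  0.    1.14 -2.04]
grasp [ 0.5843 -0.3463  0.1354] world d [-0.     -0.0005  0.0146] tool shift [-0.0146 -0.0009  0.0009] heading -100.36 turn -0.01
```

View pics/w14c.png

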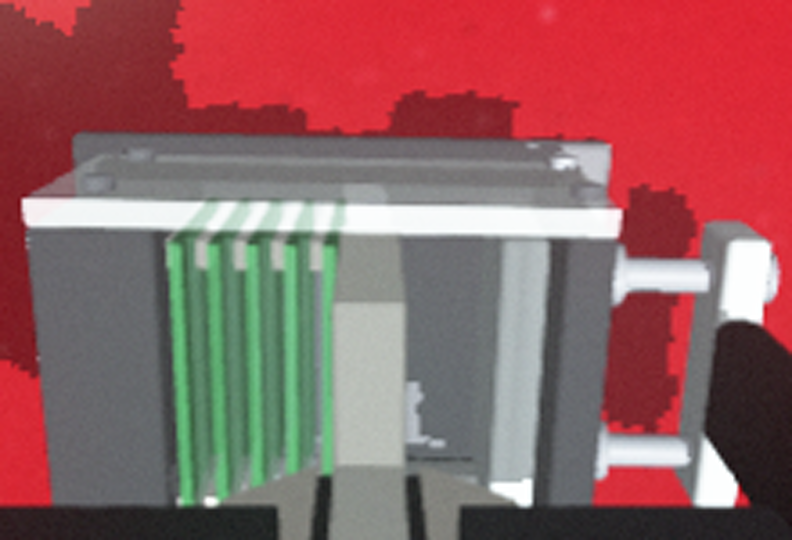

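Request:
{"op": "play_rows", "data": {"moves": [[[0.004,0.0001,-0.0002,0,-1],[0.004,0.0001,-0.0002,0,-1],[0.004,0.0001,-0.0002,0,-1],[0.004,0.0001,-0.0002,0,-1],[0.004,0.0001,-0.0002,0,-1],[0.004,0.0001,-0.0002,0,-1],[0.004,0.0001,-0.0002,0,-1],[0.004,0.0001,-0.0002,0,-1],[0.004,0.0001,-0.0002,0,-1],[0.002,0.0001,-0.0002,0,-1]]]}}

```text
time: 25.8
tool_pos: [0.5853, -0.3469, 0.0749]
tool_rot: [-0.422, 1.509, -0.602]
contact_force: [-4.9, 2.3, 12.3]
opening: 0.0118
```

```bash
python3 - <<'E'
from h import *
grasp_to(.5843,-.3468,.093,-100.35)
shot('wrist','w15.png')
im=cv2.imread('pics/w15.png'); cv2.imwrite('pics/w15c.png',cv2.resize(im[110:260,180:400],None,fx=3.6,fy=3.6,interpolation=cv2.INTER_CUBIC))
E
```

```text
t 25.8 pos [ 0.5853 -0.3469  0.0749] F [-4.9  2.3 12.3] open 0.0118
R cols x [ 0.051 -0.035 -0.998] y [ 0.18   0.983 -0.025] z [ 0.982 -0.178  0.056] q [-0.65  0.73  1.3   0.    1.05 -2.04]
grasp [ 0.5844 -0.3462  0.0938] world d [-0.0001 -0.0006 -0.0008] tool shift [ 0.0009 -0.0006 -0.    ] heading -100.36 turn -0.01
```

View pics/w15c.png

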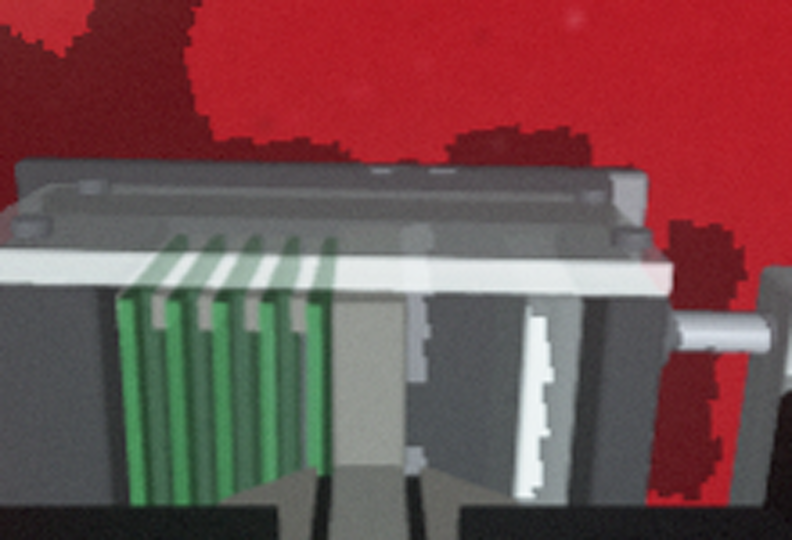

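Request:
{"op": "play_rows", "data": {"moves": [[[0,0,0,0,-0.2],[0,0,0,0,-0.2],[0,0,0,0,-0.2],[-0.006,-0.0002,0.0004,0,-0.2],[-0.012,-0.0003,0.0006,0,-0.2],[-0.016,-0.0004,0.0009,0,-0.2],[-0.018,-0.0005,0.001,0,-0.2],[-0.018,-0.0005,0.001,0,-0.2],[-0.018,-0.0005,0.001,0,-0.2],[-0.018,-0.0005,0.001,0,-0.2]]]}}

```text
time: 26.85
tool_pos: [0.585, -0.3468, 0.1884]
tool_rot: [-0.421, 1.509, -0.602]
contact_force: [-0.3, -1.0, -0.1]
opening: 0.0366
```

```bash
python3 - <<'E'
from h import *
grasp_to(.3983,-.2832,.213,-90.9)
shot('wrist','w16.png')
im=cv2.imread('pics/w16.png'); cv2.imwrite('pics/w16c.png',cv2.resize(im[110:260,180:400],None,fx=3.6,fy=3.6,interpolation=cv2.INTER_CUBIC))
shot('scene','s16.png',(100,220,360,420),3)
E
```

```text
t 26.85 pos [ 0.585  -0.3468  0.1884] F [-0.3 -1.  -0.1] open 0.0366
R cols x [ 0.051 -0.035 -0.998] y [ 0.18   0.983 -0.025] z [ 0.982 -0.178  0.057] q [-0.65  0.62  1.17  0.    1.29 -2.04]
grasp [ 0.584  -0.3462  0.2074] world d [-0.1857  0.063   0.0056] tool shift [-0.0173  0.0284 -0.1933] heading -100.36 turn -9.46
```

View pics/w16c.png

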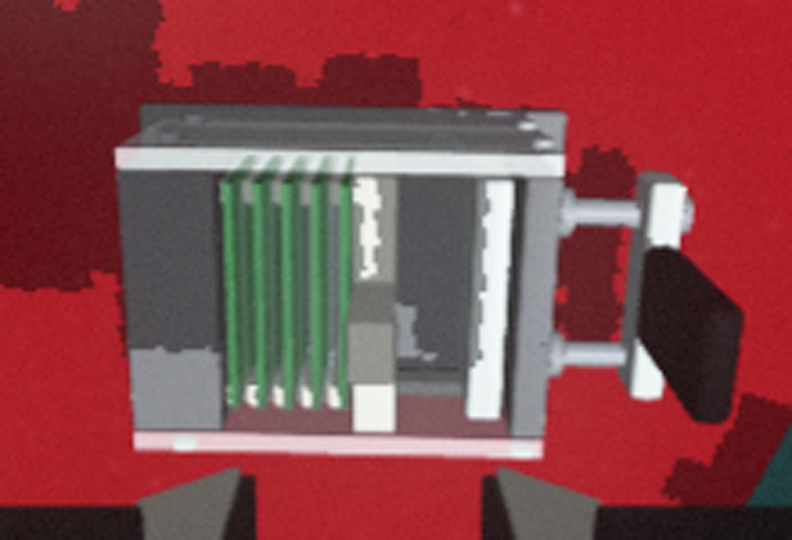

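View pics/s16.png

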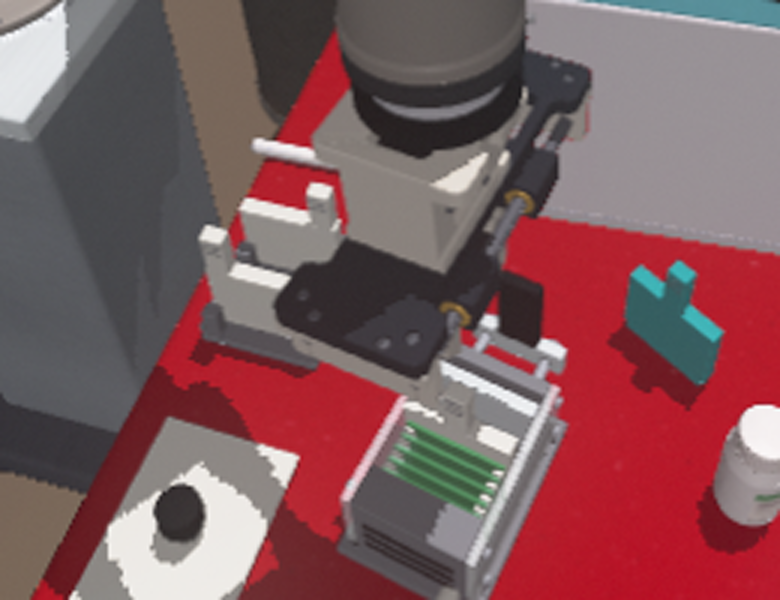

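Request:
{"op": "play_rows", "data": {"moves": [[[-0.0015,0.0044,-0.0188,-0.95,0],[-0.0015,0.0044,-0.0188,-0.95,0],[-0.0015,0.0044,-0.0188,-0.95,0],[-0.0015,0.0044,-0.0188,-0.95,0],[-0.0015,0.0044,-0.0188,-0.95,0],[-0.0015,0.0044,-0.0188,-0.95,0],[-0.0015,0.0044,-0.0188,-0.95,0],[-0.0015,0.0044,-0.0188,-0.95,0],[-0.0015,0.0044,-0.0188,-0.95,0],[-0.0015,0.0044,-0.0188,-0.95,0]]]}}

```text
time: 27.95
tool_pos: [0.3957, -0.2799, 0.1884]
tool_rot: [-0.586, 1.507, -0.592]
contact_force: [-0.4, 0.3, 0.6]
opening: 0.0459
```

```bash
python3 - <<'E'
from h import *
grasp_to(.3983,-.2835,.094,-90.9)
E
```

```text
t 27.95 pos [ 0.3957 -0.2799  0.1884] F [-0.4  0.3  0.6] open 0.0459
R cols x [ 0.053 -0.036 -0.998] y [ 0.007  0.999 -0.035] z [ 0.999 -0.005  0.053] q [-0.78  0.27  1.74  0.01  1.06 -2.35]
grasp [ 0.3947 -0.2792  0.2073] world d [ 0.0036 -0.0043 -0.1133] tool shift [ 0.1135 -0.0003 -0.0024] heading -90.41 turn 0.49
```

Request:
{"op": "play_rows", "data": {"moves": [[[0.01,0,-0.0002,0.05,0],[0.01,0,-0.0002,0.05,0],[0.01,0,-0.0002,0.05,0],[0.01,0,-0.0002,0.05,0],[0.01,0,-0.0002,0.05,0],[0.01,0,-0.0002,0.05,0],[0.01,0,-0.0002,0.05,0],[0.01,0,-0.0002,0.05,0],[0.01,0,-0.0002,0.05,0],[0.008,0,-0.0002,0.05,0]]]}}

```text
time: 28.95
tool_pos: [0.3993, -0.2831, 0.0806]
tool_rot: [-0.567, 1.509, -0.584]
contact_force: [-0.7, 0.1, 0.6]
opening: 0.046
```

```bash
python3 - <<'E'
from h import *
grasp_to(.3983,-.2835,.094,-90.9)
shot('wrist','w17.png')
E
```

```text
t 28.95 pos [ 0.3993 -0.2831  0.0806] F [-0.7  0.1  0.6] open 0.046
R cols x [ 0.052 -0.034 -0.998] y [ 0.018  0.999 -0.033] z [ 0.999 -0.016  0.052] q [-0.78  0.43  1.87  0.02  0.79 -2.35]
grasp [ 0.3984 -0.2825  0.0996] world d [-0.0001 -0.001  -0.0056] tool shift [ 0.0056 -0.0008 -0.0003] heading -91.01 turn -0.11
```

View pics/w17.png

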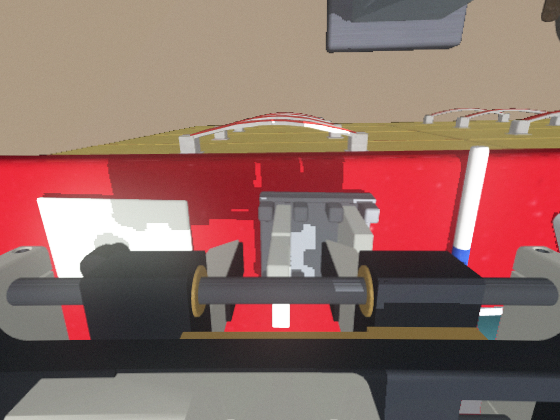

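Request:
{"op": "play_rows", "data": {"moves": [[[0.0018,-0.0002,0,0,0],[0.0018,-0.0002,0,0,0],[0.0015,-0.0002,0,0,0],[0.0005,-0.0001,0,0,-1],[0,0,0,0,-1],[0,0,0,0,-1],[0,0,0,0,-1],[0,0,0,0,-1],[0,0,0,0,-1],[0,0,0,0,-1]]], "grip_force": 30}}

```text
time: 30.0
tool_pos: [0.3998, -0.284, 0.0746]
tool_rot: [-0.56, 1.508, -0.577]
contact_force: [0.2, -0.4, -0.7]
opening: 0.0119
```

```bash
python3 - <<'E'
from h import *
grasp_to(.3983,-.2835,.094,-90.9)
E
```

```text
t 30.0 pos [ 0.3998 -0.284   0.0746] F [ 0.2 -0.4 -0.7] open 0.0119
R cols x [ 0.052 -0.034 -0.998] y [ 0.018  0.999 -0.033] z [ 0.998 -0.016  0.053] q [-0.78  0.44  1.87  0.02  0.77 -2.35]
grasp [ 0.3988 -0.2833  0.0936] world d [-0.0005 -0.0002  0.0004] tool shift [-0.0004 -0.0002 -0.0005] heading -91.03 turn -0.13
```

Request:
{"op": "play_rows", "data": {"moves": [[[-0.008,-0.0003,0.0005,0,-1],[-0.012,-0.0004,0.0007,0,-1],[-0.012,-0.0004,0.0007,0,-1],[-0.012,-0.0004,0.0007,0,-1],[-0.012,-0.0004,0.0007,0,-1],[-0.012,-0.0004,0.0007,0,-1],[-0.012,-0.0004,0.0007,0,-1],[-0.012,-0.0004,0.0007,0,-1],[-0.012,-0.0004,0.0007,0,-1],[-0.012,-0.0004,0.0007,0,-1]]]}}

```text
time: 31.0
tool_pos: [0.3987, -0.2836, 0.1981]
tool_rot: [-0.585, 1.512, -0.602]
contact_force: [0.0, -0.7, -0.4]
opening: 0.0116
```

```bash
python3 - <<'E'
from h import *
# first plate grasp was at (.5844,-.3462); second centre 13.5+ mm toward press, tab at -26 lateral
th=np.radians(-100.35);X=np.array([np.cos(th),np.sin(th)]);Y=np.array([-X[1],X[0]])
# gap mid between first plate front and press face
p1=np.array([.5844,-.3462]); press=np.array([.590,-.3213])
print((p1-press)@X)
t=p1-.0145*X-.026*Y; print(t)
grasp_to(t[0],t[1],.213,-100.35)
E
```

```text
0.025500943052965342
[ 0.56142814 -0.32726476]
t 31.0 pos [ 0.3987 -0.2836  0.1981] F [ 0.  -0.7 -0.4] open 0.0116
R cols x [ 0.049 -0.033 -0.998] y [ 0.017  0.999 -0.033] z [ 0.999 -0.016  0.049] q [-0.78  0.27  1.71  0.01  1.1  -2.34]
grasp [ 0.3977 -0.2829  0.217 ] world d [ 0.1637 -0.0443 -0.004 ] tool shift [ 0.0135 -0.0413  0.164 ] heading -91.0 turn 9.35
```

Request:
{"op": "play_rows", "data": {"moves": [[[0.0011,-0.0028,0.0165,0.94,-1],[0.0011,-0.0028,0.0165,0.94,-1],[0.0011,-0.0028,0.0165,0.94,-1],[0.0011,-0.0028,0.0165,0.94,-1],[0.0011,-0.0028,0.0165,0.94,-1],[0.0011,-0.0028,0.0165,0.94,-1],[0.0011,-0.0028,0.0165,0.94,-1],[0.0011,-0.0028,0.0165,0.94,-1],[0.0011,-0.0028,0.0165,0.94,-1],[0.0011,-0.0028,0.0165,0.94,-1]]]}}

```text
time: 32.0
tool_pos: [0.5639, -0.3287, 0.2047]
tool_rot: [-0.471, 1.508, -0.659]
contact_force: [0.2, -0.1, -0.6]
opening: 0.0119
```

```bash
python3 - <<'E'
from h import *
grasp_to(.5615,-.327,.16,-100.35)
E
```

```text
t 32.0 pos [ 0.5639 -0.3287  0.2047] F [ 0.2 -0.1 -0.6] open 0.0119
R cols x [ 0.05  -0.039 -0.998] y [ 0.188  0.982 -0.029] z [ 0.981 -0.186  0.056] q [-0.64  0.56  1.24 -0.    1.28 -2.03]
grasp [ 0.5629 -0.3279  0.2237] world d [-0.0014  0.0009 -0.0637] tool shift [ 0.0635  0.0025 -0.0052] heading -100.83 turn -0.48
```

Request:
{"op": "play_rows", "data": {"moves": [[[0.0055,0.0002,-0.0003,-0.05,-1],[0.0058,0.0002,-0.0003,-0.05,-1],[0.0058,0.0002,-0.0003,-0.05,-1],[0.0058,0.0002,-0.0003,-0.05,-1],[0.0058,0.0002,-0.0003,-0.05,-1],[0.0058,0.0002,-0.0003,-0.05,-1],[0.0058,0.0002,-0.0003,-0.05,-1],[0.0058,0.0002,-0.0003,-0.05,-1],[0.0055,0.0002,-0.0003,-0.05,-1],[0.004,0.0002,-0.0003,-0.03,-1]]]}}

```text
time: 33.0
tool_pos: [0.562, -0.3277, 0.1447]
tool_rot: [-0.494, 1.51, -0.672]
contact_force: [0.2, -0.2, -1.4]
opening: 0.0117
```

```bash
python3 - <<'E'
from h import *
grasp_to(.5615,-.327,.16,-100.35)
shot('wrist','w18.png')
np.savez('w18.npz',*cal('wrist'))
im=cv2.imread('pics/w18.png'); cv2.imwrite('pics/w18c.png',cv2.resize(im[110:260,180:400],None,fx=3.6,fy=3.6,interpolation=cv2.INTER_CUBIC))
shot('scene','s18.png',(100,220,360,420),3)
W=cal('wrist')
cr=lambda P:np.round((proj(W,P)-[180,110]+.4)*3.6,1)
o=robot.observe();R=Rn.from_euler('xyz',o['tool_rot']).as_matrix()
g=o['tool_pos']-.019*R[:,0]
th=np.radians(-100.4);x=np.array([np.cos(th),np.sin(th),0]);y=np.array([-x[1],x[0],0]);z=np.array([0,0,1])
f=g-.085*z
for s in(-.006,.006): print('near shoulder',cr(f+.062*z-.010*y+s*x),'foot',cr(f-.010*y+s*x))
print('tab edge',cr(f+.062*z-.008*y))
c=np.array([.5836,-.356,0])
for a in(-.048,-.02): print('wall inner',cr(c+a*x-.0375*y+.066*z))
E
```

```text
t 33.0 pos [ 0.562  -0.3277  0.1447] F [ 0.2 -0.2 -1.4] open 0.0117
R cols x [ 0.048 -0.038 -0.998] y [ 0.178  0.984 -0.029] z [ 0.983 -0.176  0.054] q [-0.64  0.6   1.33 -0.    1.15 -2.04]
grasp [ 0.5611 -0.327   0.1637] world d [ 0.0004  0.     -0.0037] tool shift [0.0037 0.0002 0.0002] heading -100.27 turn 0.08
near shoulder [406.6 461.3] foot [404.8 341.7]
near shoulder [333.3 460.3] foot [350.2 341.1]
tab edge [369.9 471.9]
wall inner [480.2 326. ]
wall inner [358.6 324.8]
```

View pics/w18c.png

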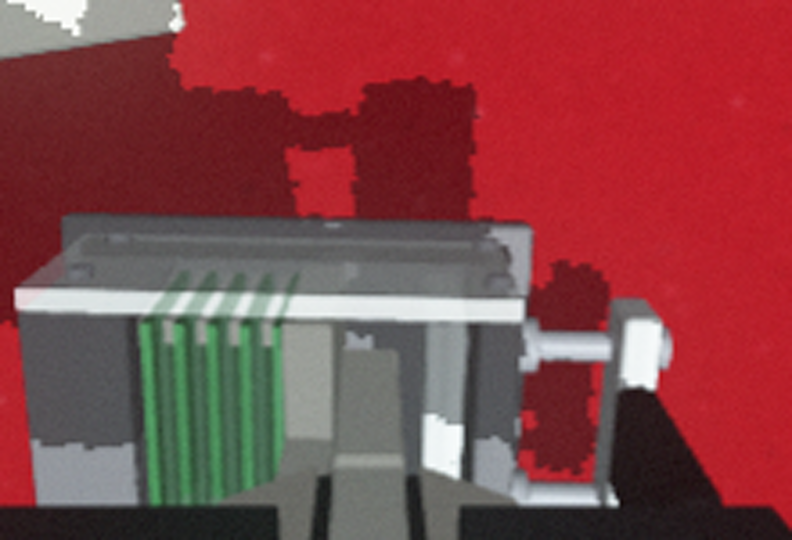

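View pics/s18.png

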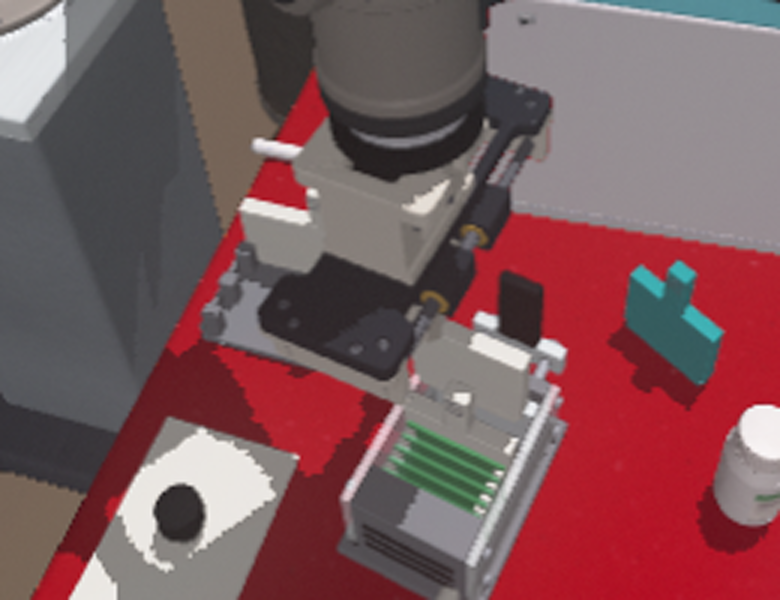

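```bash
python3 - <<'E'
import cv2
im=cv2.imread('pics/w18.png'); a=cv2.resize(im[180:255,250:320],None,fx=8,fy=8,interpolation=cv2.INTER_CUBIC)
cv2.imwrite('pics/z1.png',a)
im=cv2.imread('pics/s18.png'); cv2.imwrite('pics/z2.png',cv2.resize(im[280:460,340:580],None,fx=3.2,fy=3.2,interpolation=cv2.INTER_CUBIC))
E
```

```text
(no output)
```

View pics/z1.png

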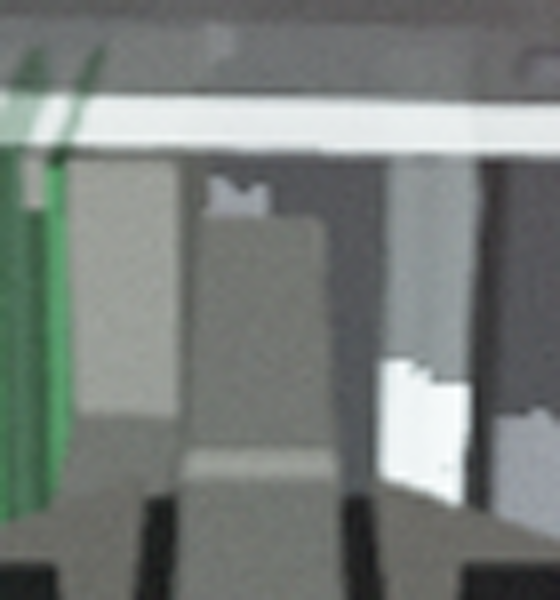

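View pics/z2.png

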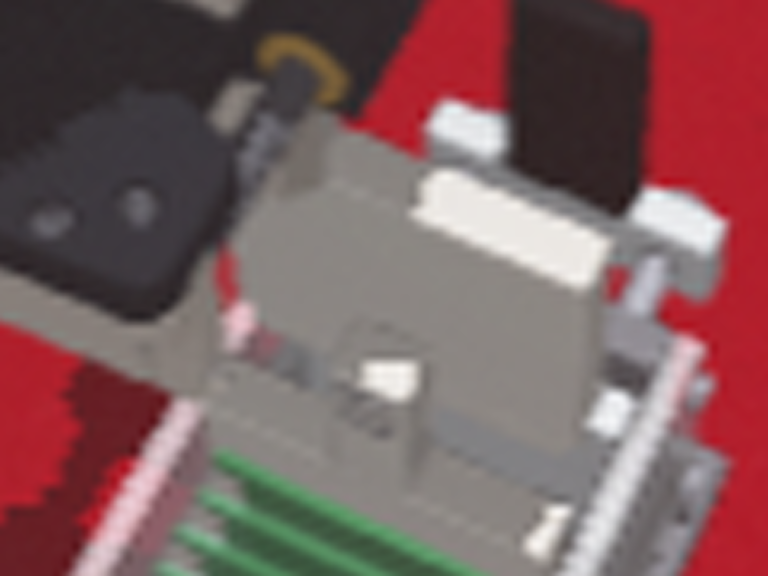

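```bash
python3 - <<'E'
from h import *
S=cal('scene')
cr=lambda P:np.round((((proj(S,P)-[100,220]+.33)*3)-[340,280]+.3)*3.2)
g=np.array([.5611,-.327,.1637])
th=np.radians(-100.3);x=np.array([np.cos(th),np.sin(th),0]);y=np.array([-x[1],x[0],0]);z=np.array([0,0,1])
for a in(0,2,-2,4):
    ar=np.radians(a); zz=z*np.cos(ar)+y*np.sin(ar); yy=y*np.cos(ar)-z*np.sin(ar)  # a>0: far side droops
    f=g-.085*zz+.026*yy
    print(a,'farbot',cr(f+.036*yy+.006*x),'nearbot',cr(f-.036*yy+.006*x),'fartop',cr(f+.062*zz+.036*yy+.006*x),'shoulder at tab',cr(f+.062*zz-.018*yy+.006*x))
d=np.load('w18.npz');W=(d['arr_0'],d['arr_1'],d['arr_2'])
cw=lambda P:np.round((proj(W,P)-[250,180]+.45)*8)
for a in(0,2,-2):
    ar=np.radians(a); zz=z*np.cos(ar)+y*np.sin(ar); yy=y*np.cos(ar)-z*np.sin(ar)
    f=g-.085*zz+.026*yy
    print(a,'near foot',cw(f-.036*yy),'near shoulder',cw(f+.062*zz-.036*yy),'tab',cw(f+.062*zz-.034*yy))
c=np.array([.5836,-.356,0]); print('plate1 near shoulder',cw(np.array([.5843,-.3468,.07])-.036*y),'wall',cw(c-.02*x-.0375*y+.066*z))
E
```

```text
0 farbot [581. 465.] nearbot [238. 312.] fartop [588. 294.] shoulder at tab [312. 176.]
2 farbot [566. 464.] nearbot [224. 305.] fartop [583. 299.] shoulder at tab [308. 175.]
-2 farbot [596. 465.] nearbot [252. 319.] fartop [592. 290.] shoulder at tab [316. 176.]
4 farbot [551. 462.] nearbot [211. 297.] fartop [578. 303.] shoulder at tab [304. 174.]
0 near foot [277. 205.] near shoulder [259. 473.] tab [259. 498.]
2 near foot [277. 178.] near shoulder [259. 465.] tab [259. 490.]
-2 near foot [277. 233.] near shoulder [259. 481.] tab [259. 506.]
plate1 near shoulder [129. 180.] wall [236. 164.]
```

Request:
{"op": "play_rows", "data": {"moves": [[[0.002,0.0001,0.0002,0.05,-1],[0.003,0.0001,0,0,-1],[0.003,0.0001,-0.0001,0,-1],[0.003,0.0001,-0.0002,0,-1],[0.003,0.0001,-0.0002,0,-1],[0.003,0.0001,-0.0002,0,-1],[0.003,0.0001,-0.0002,0,-1],[0.003,0.0001,-0.0002,0,-1],[0.003,0.0001,-0.0002,0,-1],[0.003,0.0001,-0.0002,0,-1]]]}}

```text
time: 34.1
tool_pos: [0.5627, -0.3278, 0.1141]
tool_rot: [-0.492, 1.509, -0.671]
contact_force: [-0.5, -0.3, -1.3]
opening: 0.0114
```

```bash
python3 - <<'E'
from h import *
grasp_to(.5615,-.327,.094,-100.35)
shot('wrist','w19.png')
im=cv2.imread('pics/w19.png'); cv2.imwrite('pics/w19c.png',cv2.resize(im[110:260,180:400],None,fx=3.6,fy=3.6,interpolation=cv2.INTER_CUBIC))
E
```

```text
t 34.1 pos [ 0.5627 -0.3278  0.1141] F [-0.5 -0.3 -1.3] open 0.0114
R cols x [ 0.049 -0.039 -0.998] y [ 0.179  0.983 -0.029] z [ 0.983 -0.177  0.055] q [-0.64  0.64  1.36 -0.    1.08 -2.03]
grasp [ 0.5618 -0.3271  0.133 ] world d [-0.0003  0.0001 -0.039 ] tool shift [ 0.0389  0.0012 -0.0024] heading -100.32 turn 0.03
```

View pics/w19c.png

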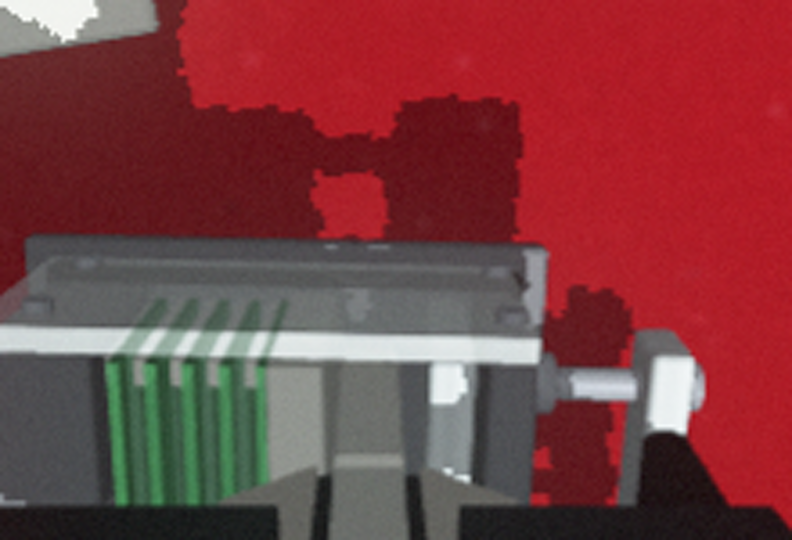

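Inside the trough (foot at z ≈ 0.048) with no contact; continue down.

Request:
{"op": "play_rows", "data": {"moves": [[[0.0038,0.0001,-0.0002,0,-1],[0.0038,0.0001,-0.0002,0,-1],[0.0038,0.0001,-0.0002,0,-1],[0.0038,0.0001,-0.0002,0,-1],[0.0038,0.0001,-0.0002,0,-1],[0.0038,0.0001,-0.0002,0,-1],[0.0038,0.0001,-0.0002,0,-1],[0.0038,0.0001,-0.0002,0,-1],[0.0038,0.0001,-0.0002,0,-1],[0.0025,0.0001,-0.0002,0,-1]]]}}

```text
time: 35.15
tool_pos: [0.5627, -0.328, 0.0745]
tool_rot: [-0.493, 1.508, -0.672]
contact_force: [-6.5, 4.1, 20.2]
opening: 0.0117
```

```bash
python3 - <<'E'
from h import *
grasp_to(.5615,-.327,.093,-100.35)
E
```

```text
t 35.15 pos [ 0.5627 -0.328   0.0745] F [-6.5  4.1 20.2] open 0.0117
R cols x [ 0.049 -0.039 -0.998] y [ 0.179  0.983 -0.029] z [ 0.983 -0.177  0.055] q [-0.64  0.68  1.4  -0.    1.   -2.03]
grasp [ 0.5618 -0.3272  0.0934] world d [-0.0003  0.0002 -0.0004] tool shift [ 0.0004  0.0002 -0.0003] heading -100.32 turn 0.03
```

Request:
{"op": "play_rows", "data": {"moves": [[[0,0,0,0,-0.3],[0,0,0,0,-0.3],[0,0,0,0,-0.3],[-0.006,-0.0002,0.0004,0,-0.3],[-0.012,-0.0003,0.0006,0,-0.3],[-0.016,-0.0004,0.0009,0,-0.3],[-0.018,-0.0005,0.001,0,-0.3],[-0.018,-0.0005,0.001,0,-0.3],[-0.018,-0.0005,0.001,0,-0.3],[-0.018,-0.0005,0.001,0,-0.3]]]}}

```text
time: 36.15
tool_pos: [0.5625, -0.3275, 0.1877]
tool_rot: [-0.492, 1.509, -0.671]
contact_force: [-0.6, 0.5, 0.3]
opening: 0.0321
```

```bash
python3 - <<'E'
from h import *
st()
shot('wrist','w20.png')
shot('scene','s20.png',(100,220,360,420),3)
np.savez('w20.npz',*cal('wrist'))
E
```

```text
t 36.15 pos [ 0.5625 -0.3275  0.1877] F [-0.6  0.5  0.3] open 0.0321
R cols x [ 0.049 -0.039 -0.998] y [ 0.179  0.983 -0.029] z [ 0.983 -0.177  0.055] q [-0.64  0.57  1.27 -0.    1.24 -2.03]
```

View pics/w20.png

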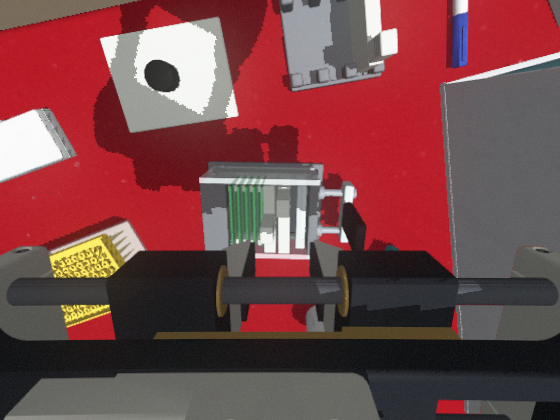

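View pics/s20.png

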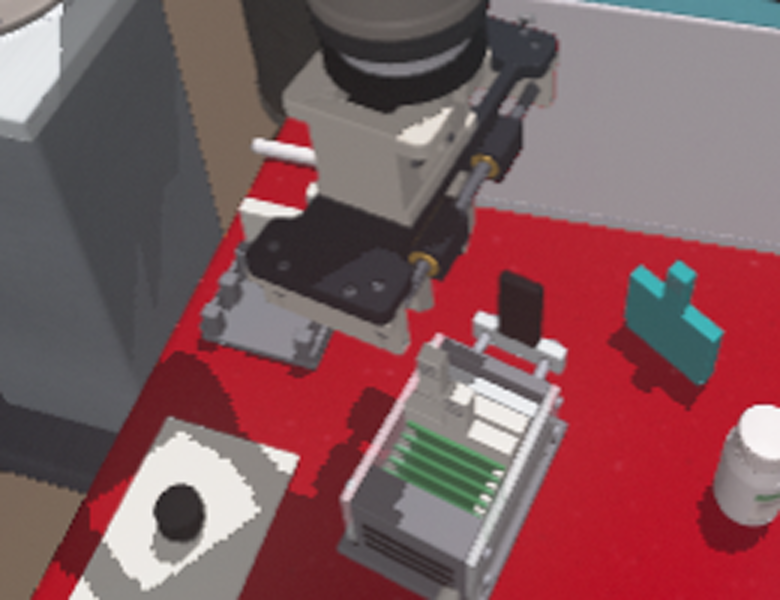

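Request:
{"op": "play_rows", "data": {"moves": [[[0,0.0066,0.0026,0,-0.3],[0,0.0066,0.0026,0,-0.3],[0,0.0066,0.0026,0,-0.3],[0,0.0066,0.0026,0,-0.3],[0,0.0066,0.0026,0,-0.3],[0,0.0066,0.0026,0,-0.3],[0,0.0066,0.0026,0,-0.3],[0,0.0066,0.0026,0,-0.3],[0,0.0066,0.0026,0,-0.3],[0,0.0066,0.0026,0,-0.3]]]}}

```text
time: 37.25
tool_pos: [0.6031, -0.2615, 0.1853]
tool_rot: [-0.493, 1.509, -0.672]
contact_force: [-0.2, 0.1, 0.6]
opening: 0.0322
```

```bash
python3 - <<'E'
from h import *
grasp_to(.599,-.2667,.0935,-100.35)
shot('wrist','w21.png')
W=cal('wrist'); print(proj(W,(.599,-.2667,.107)))
shot('scene','s21.png',(100,200,360,400),3)
E
```

```text
t 37.25 pos [ 0.6031 -0.2615  0.1853] F [-0.2  0.1  0.6] open 0.0322
R cols x [ 0.048 -0.038 -0.998] y [ 0.179  0.983 -0.029] z [ 0.983 -0.177  0.054] q [-0.52  0.58  1.25 -0.01  1.25 -1.91]
grasp [ 0.6022 -0.2608  0.2043] world d [-0.0032 -0.0059 -0.1108] tool shift [ 0.1107 -0.0032 -0.0081] heading -100.31 turn 0.04
[275.66744346 208.12252111]
```

View pics/w21.png

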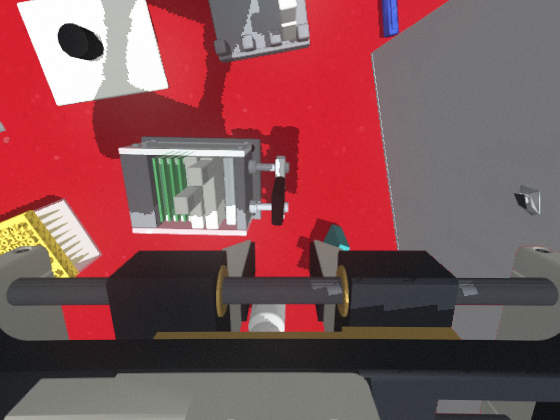

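View pics/s21.png

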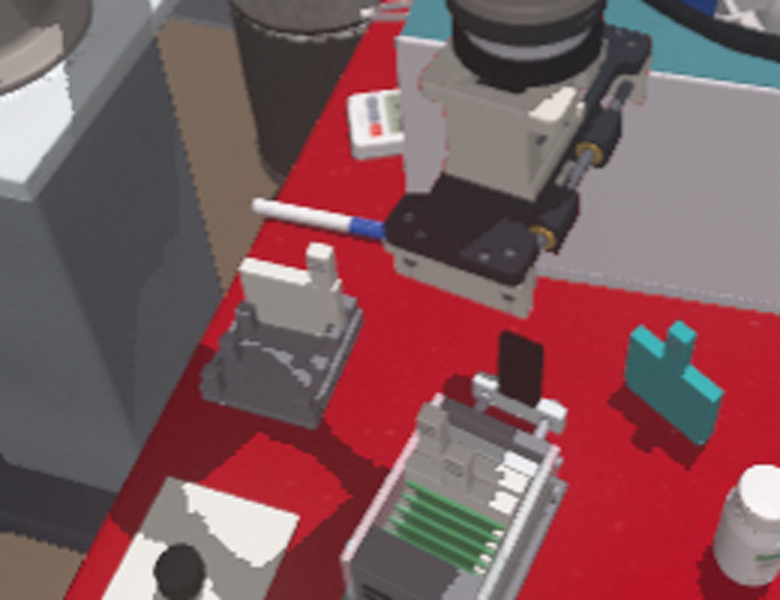

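Request:
{"op": "play_rows", "data": {"moves": [[[0.009,-0.0004,-0.0008,0,-0.3],[0.01,-0.0004,-0.0008,0,-0.3],[0.01,-0.0004,-0.0008,0,-0.3],[0.01,-0.0003,-0.0008,0,-0.3],[0.01,-0.0003,-0.0008,0,-0.3],[0.01,-0.0003,-0.0008,0,-0.3],[0.01,-0.0003,-0.0008,0,-0.3],[0.01,-0.0003,-0.0008,0,-0.3],[0.01,-0.0003,-0.0008,0,-0.3],[0.009,-0.0003,-0.0008,0,-0.3]]]}}

```text
time: 38.35
tool_pos: [0.5982, -0.2683, 0.0782]
tool_rot: [-0.499, 1.51, -0.679]
contact_force: [-0.8, -0.5, 0.2]
opening: 0.032
```

```bash
python3 - <<'E'
from h import *
grasp_to(.599,-.2667,.0935,-100.35)
shot('wrist','w22.png')
shot('scene','s22.png',(140,200,360,380),3.6)
E
```

```text
t 38.35 pos [ 0.5982 -0.2683  0.0782] F [-0.8 -0.5  0.2] open 0.032
R cols x [ 0.047 -0.038 -0.998] y [ 0.179  0.983 -0.029] z [ 0.983 -0.178  0.054] q [-0.53  0.68  1.38 -0.01  1.02 -1.92]
grasp [ 0.5973 -0.2676  0.0972] world d [ 0.0017  0.0009 -0.0037] tool shift [0.0037 0.0013 0.0013] heading -100.33 turn 0.02
```

View pics/w22.png

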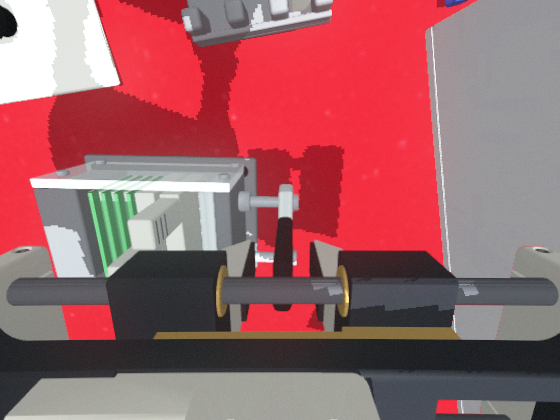

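View pics/s22.png

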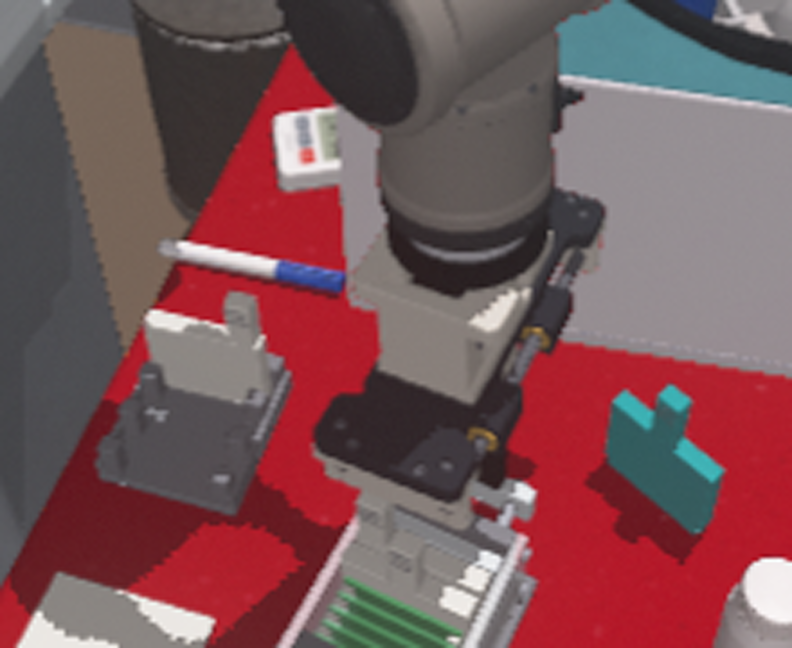

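Request:
{"op": "play_rows", "data": {"moves": [[[0.0015,0,0.0005,0,-0.3],[0.0015,0,0.0005,0,-1],[0,0,0,0,-1],[0,0,0,0,-1],[0,0,0,0,-1],[0,0,0,0,-1],[0,0,0,0,-1],[0,0,0,0,-1],[0,0,0,0,-1],[0,0,0,0,-1]]], "grip_force": 15}}

```text
time: 39.45
tool_pos: [0.5998, -0.2681, 0.0756]
tool_rot: [-0.477, 1.51, -0.657]
contact_force: [0.1, -1.5, -0.9]
opening: 0.0101
```

```bash
python3 - <<'E'
from h import *
o,R=st(); print(R.T@o['contact_force'])
E
```

```text
t 39.45 pos [ 0.5998 -0.2681  0.0756] F [ 0.1 -1.5 -0.9] open 0.0101
R cols x [ 0.048 -0.037 -0.998] y [ 0.18   0.983 -0.028] z [ 0.982 -0.179  0.054] q [-0.53  0.69  1.38 -0.01  1.02 -1.92]
[ 0.97973289 -1.37919258  0.33276215]
```

Request:
{"op": "play_rows", "data": {"moves": [[[0,-0.0006,0,0,-1],[0,-0.001,0,0,-1],[0,-0.001,0,0,-1],[0,-0.001,0,0,-1],[0,-0.001,0,0,-1],[0,-0.001,0,0,-1],[0,-0.001,0,0,-1],[0,-0.001,0,0,-1],[0,-0.001,0,0,-1],[0,-0.001,0,0,-1]]]}}

```text
time: 40.45
tool_pos: [0.5982, -0.2759, 0.0756]
tool_rot: [-0.431, 1.512, -0.611]
contact_force: [1.5, 3.5, -0.2]
opening: 0.0104
```

```bash
cat >> h.py <<'E'
def pr():
    o,R=st(); p0=np.array([.5998,-.2681,.0756]); print('travel tool y mm',np.round(1000*(R.T@(o['tool_pos']-p0)),2)); 
    F=np.mean([robot.observe()['contact_force'] for _ in range(1)],0); print('F tool',np.round(R.T@F,2))
E
python3 - <<'E'
from h import *
pr()
E
```

```text
t 40.45 pos [ 0.5982 -0.2759  0.0756] F [ 1.5  3.5 -0.2] open 0.0104
R cols x [ 0.048 -0.034 -0.998] y [ 0.18   0.983 -0.024] z [ 0.983 -0.178  0.053] q [-0.55  0.69  1.37 -0.    1.02 -1.93]
travel tool y mm [ 0.23 -8.   -0.17]
F tool [0.2  3.74 0.83]
```

Request:
{"op": "play_rows", "data": {"moves": [[[0,-0.001,0,0,-1],[0,-0.001,0,0,-1],[0,-0.001,0,0,-1],[0,-0.001,0,0,-1],[0,-0.001,0,0,-1],[0,-0.001,0,0,-1],[0,-0.001,0,0,-1],[0,-0.001,0,0,-1],[0,-0.001,0,0,-1],[0,-0.001,0,0,-1]]]}}

```text
time: 41.45
tool_pos: [0.5978, -0.2781, 0.0755]
tool_rot: [-0.236, 1.518, -0.415]
contact_force: [1.1, 6.7, 1.1]
opening: 0.0103
```

```bash
python3 - <<'E'
from h import *
pr()
shot('scene','s23.png',(140,230,360,410),3.6)
shot('wrist','w23.png')
E
```

```text
t 41.45 pos [ 0.5978 -0.2781  0.0755] F [1.1 6.7 1.1] open 0.0103
R cols x [ 0.048 -0.021 -0.999] y [ 0.178  0.984 -0.012] z [ 0.983 -0.178  0.051] q [-0.56  0.69  1.36  0.01  1.03 -1.95]
travel tool y mm [  0.22 -10.21  -0.23]
F tool [-1.16  6.79 -0.07]
```

View pics/w23.png

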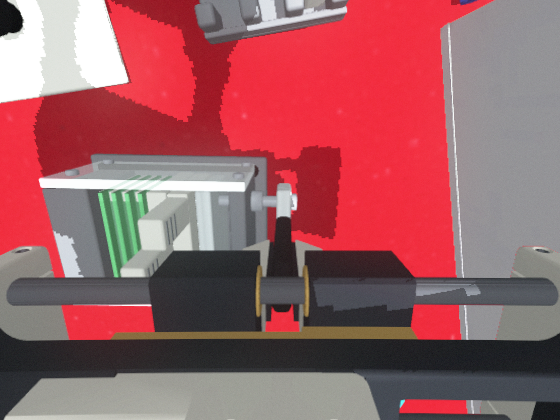

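View pics/s23.png

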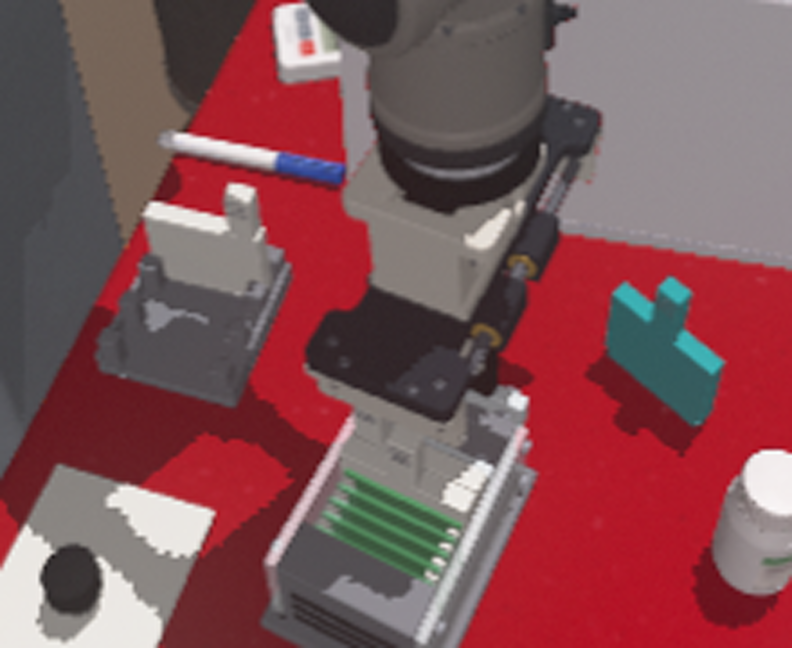

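Request:
{"op": "play_rows", "data": {"moves": [[[0,-0.0013,0,0,-1],[0,-0.0015,0,0,-1],[0,-0.0015,0,0,-1],[0,-0.0018,0,0,-1],[0,-0.002,0,0,-1],[0,-0.002,0,0,-1],[0,-0.002,0,0,-1],[0,-0.002,0,0,-1],[0,-0.002,0,0,-1],[0,-0.002,0,0,-1]]]}}

```text
time: 42.55
tool_pos: [0.5977, -0.2777, 0.0754]
tool_rot: [0.259, 1.522, 0.085]
contact_force: [1.5, 11.1, 0.1]
opening: 0.01
```

```bash
python3 - <<'E'
from h import *
pr()
shot('wrist','w24.png')
pr()
shot('scene','s24.png')
shot('top','t24.png',(340,140,510,280),4.6)
pr()
E
```

```text
t 42.55 pos [ 0.5977 -0.2777  0.0754] F [ 1.5 11.1  0.1] open 0.01
R cols x [ 0.049  0.004 -0.999] y [0.173 0.985 0.012] z [ 0.984 -0.173  0.047] q [-0.57  0.7   1.35  0.03  1.05 -1.98]
travel tool y mm [ 0.11 -9.86 -0.39]
F tool [ 0.04 11.23 -0.48]
t 42.6 pos [ 0.5977 -0.2778  0.0753] F [ 3.6 12.2  1.4] open 0.0102
R cols x [ 0.049  0.004 -0.999] y [0.173 0.985 0.013] z [ 0.984 -0.174  0.047] q [-0.57  0.7   1.35  0.03  1.05 -1.98]
travel tool y mm [ 0.11 -9.88 -0.38]
F tool [-1.13 12.63  1.45]
t 42.7 pos [ 0.5977 -0.2777  0.0754] F [ 3.1 11.1  1.6] open 0.0102
R cols x [ 0.049  0.004 -0.999] y [0.173 0.985 0.012] z [ 0.984 -0.174  0.047] q [-0.57  0.7   1.35  0.03  1.05 -1.98]
travel tool y mm [ 0.1  -9.83 -0.37]
F tool [-1.38 11.51  1.21]
```

View pics/w24.png

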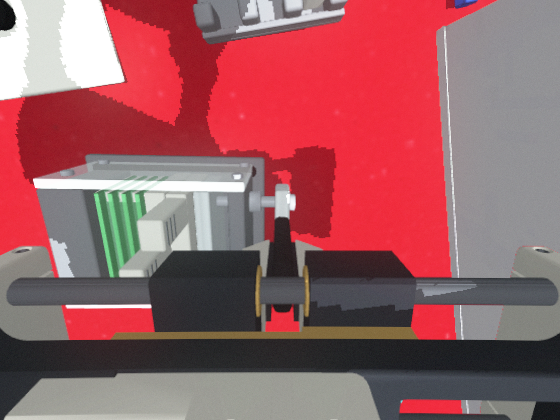

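View pics/t24.png

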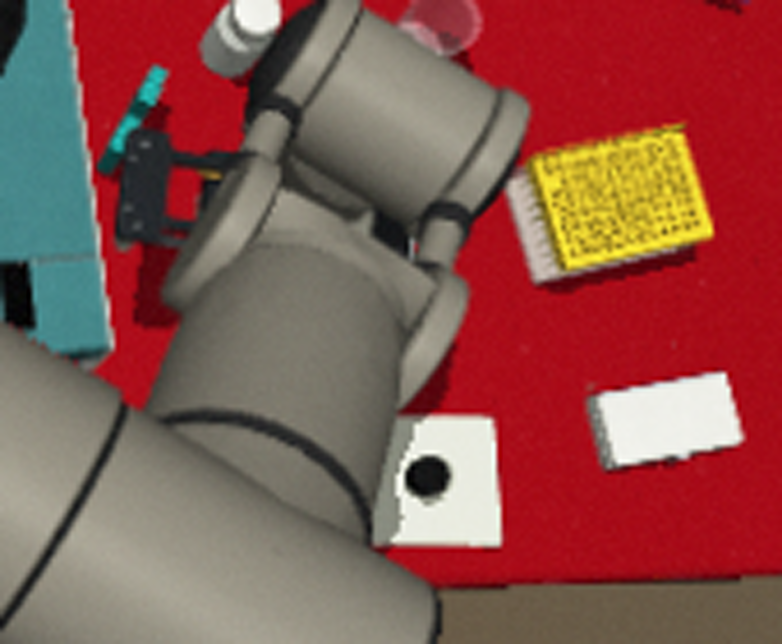

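```bash
python3 - <<'E'
import cv2
im=cv2.imread('pics/w24.png'); cv2.imwrite('pics/z3.png',cv2.resize(im[140:310,30:310],None,fx=2.8,fy=2.8,interpolation=cv2.INTER_CUBIC))
im=cv2.imread('pics/s24.png'); cv2.imwrite('pics/z4.png',cv2.resize(im[330:420,200:300],None,fx=6,fy=6,interpolation=cv2.INTER_CUBIC))
E
```

```text
(no output)
```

View pics/z3.png

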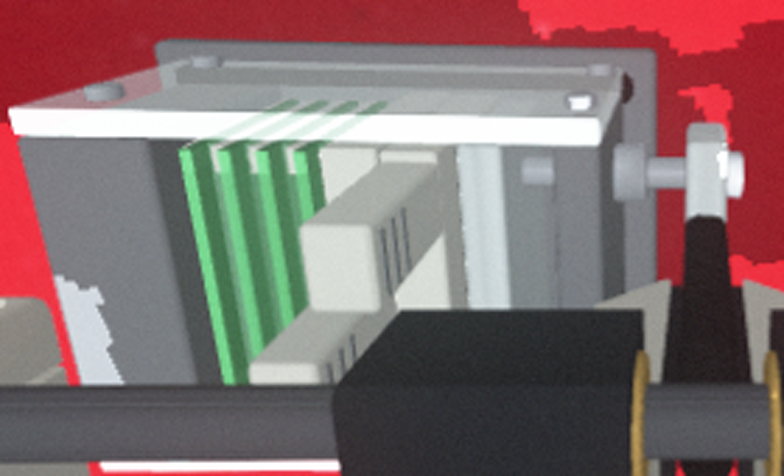

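View pics/z4.png

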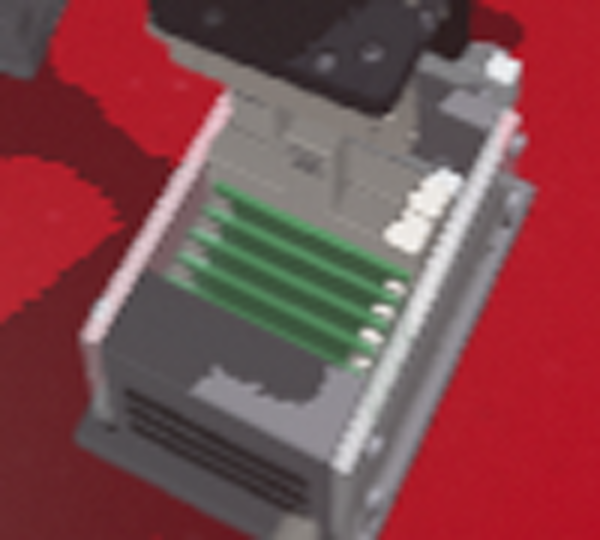

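```bash
python3 - <<'E'
from h import *
pr(); print(robot.hand_in()); pr()
E
```

```text
t 42.7 pos [ 0.5977 -0.2777  0.0754] F [ 3.1 11.1  1.6] open 0.0102
R cols x [ 0.049  0.004 -0.999] y [0.173 0.985 0.012] z [ 0.984 -0.174  0.047] q [-0.57  0.7   1.35  0.03  1.05 -1.98]
travel tool y mm [ 0.1  -9.83 -0.37]
F tool [-1.38 11.51  1.21]
the job is handed in; nothing more can be done
None
the job is handed in; nothing more can be done
```

The job is done and handed in at 42.7 s. The cover lies flat on the worktop, knob up, to the right of the rack. `plate_middle` and `plate_right` stand in the gap, and the arm still holds the press handle pushed in. `plate_left` stayed in the rack, and I did not touch the things standing around.

**Press:** The handle stopped after about 10 mm, short of the 18 mm end stop. I had measured a gap of about 35 mm, so two 12 mm plates should have left about 11 mm of travel, which agrees. The push held at 11–12 N over the last readings.

**Pack:** The last pictures show the cassettes, both plates and the press plate lying against each other with no visible gap. When I released the plates, the grip heights matched plates standing on the trough floor.

**What was off:**
- The tool tilted by up to about 4° along the way, because the moves could not correct it, and by about 3° at the end.
- While I held `plate_right` above the trough, its lower near corner looked about 2 mm off in the wrist picture. I took that to be a bevelled foot. It went down without touching until it reached the floor.
- The final state of the bystanders was only seen in passing in the pictures, not measured.

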